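Load the parts tray with turned balls and hold it up level

TASK

Pour the five turned wooden balls from the blue beaker into the plywood tray while the tray stands on the bench, then stand the empty beaker upright back on the bench and let go of it. Then pick the tray up by its green grip and finish while still holding it, level and still, about 10 cm clear of the bench and touching nothing else, with all five balls in it; leave the other things on the bench alone.

Things in the scene. Friction and masses are not known exactly. Their poses are not given: they have to be found in the camera images.
- tray: plywood parts tray, 160 (its x) x 240 (its y) mm outside, walls 6 mm thick and 45 mm high, floor 6 mm thick, about 0.35 kg, loose on the bench (its top is at height 0); origin at the centre of its underside, z up. A green upright grip stands on the floor at its centre, so there is open tray to both sides of the grip along y
- tray_grip (a point): centre of the graspable upper part of the tray's green upright grip, 75 mm above the tray's underside. The grip is a flat-sided block, 22 mm thick along the tray's x, 45 mm wide along the tray's y, its top 94 mm above the tray's underside; axes as the tray's
- beaker_mid (a point): centre, half-way up, of the blue plastic beaker: round, open at the top, 85 mm high, 59 mm outside diameter at the foot widening to 66 mm at the rim, wall 3 mm, base 5 mm, about 0.08 kg empty; this point is 42.5 mm above its underside, z along its axis towards the mouth. It stands upright at the start with the five balls in it and may stand on either side of the tray
- ball0_center (a point): centre of a loose turned dark wooden ball, 26 mm in diameter, 10 g; at the start in the beaker
- ball1_center (a point): centre of a loose turned dark wooden ball, 26 mm in diameter, 10 g; at the start in the beaker
- ball2_center (a point): centre of a loose turned dark wooden ball, 26 mm in diameter, 10 g; at the start in the beaker
- ball3_center (a point): centre of a loose turned dark wooden ball, 26 mm in diameter, 10 g; at the start in the beaker
- ball4_center (a point): centre of a loose turned dark wooden ball, 26 mm in diameter, 10 g; at the start in the beaker
- sanding_block: cork sanding block 110 x 65 x 35 mm, a bystander; origin at the centre of its underside, long side along x
- gouge: turning gouge with a red handle lying along its x, from 200 mm behind to 195 mm ahead of its origin, 30 mm thick, a bystander; origin on the bench under it
- mallet: round wooden mallet lying along its y, head 76 mm thick and 110 mm long, handle reaching 220 mm to its +y, a bystander; origin on the bench under the head's centre
- glue: yellow glue bottle 60 mm in diameter, 160 mm high, a bystander; origin at the centre of its underside
- wax: tin of wax 72 mm in diameter, 60 mm high, a bystander; origin at the centre of its underside
- blank: square light wood blank 50 x 200 x 50 mm lying along its y, a bystander; origin at the centre of its underside
Not all that is in view belongs to the job. There is more than one size of the part that bears beaker_mid; the job needs the middle-sized.

How it is judged:
On the way, in this order (a step that is already met when the one before it is completed fails the run):
1. the beaker is held tipped over above the tray (angle between beaker_mid's own z axis and vertical above 1 rad and height (world z) of beaker_mid above 0.06 m and horizontal distance between beaker_mid and tray below 0.25 m and contact force between beaker and the fingers above 0.3 N), for 0.1 s.
2. all five balls lie in the tray, which stands on the bench (x of ball0_center in the frame of tray between -0.075 and 0.075 m and y of ball0_center in the frame of tray between -0.115 and 0.115 m and z of ball0_center in the frame of tray between 0 and 0.045 m and x of ball1_center in the frame of tray between -0.075 and 0.075 m and y of ball1_center in the frame of tray between -0.115 and 0.115 m and z of ball1_center in the frame of tray between 0 and 0.045 m and x of ball2_center in the frame of tray between -0.075 and 0.075 m and y of ball2_center in the frame of tray between -0.115 and 0.115 m and z of ball2_center in the frame of tray between 0 and 0.045 m and x of ball3_center in the frame of tray between -0.075 and 0.075 m and y of ball3_center in the frame of tray between -0.115 and 0.115 m and z of ball3_center in the frame of tray between 0 and 0.045 m and x of ball4_center in the frame of tray between -0.075 and 0.075 m and y of ball4_center in the frame of tray between -0.115 and 0.115 m and z of ball4_center in the frame of tray between 0 and 0.045 m and height (world z) of tray below 0.005 m), for 0.2 s.
3. the beaker stands upright on the bench, let go, with the tray still on the bench (all of step 2 and angle between beaker_mid's own z axis and vertical below 0.1 rad and height (world z) of beaker_mid below 0.0465 m and contact force between beaker and the arm below 0.1 N and contact force between beaker and the fingers below 0.1 N), for 0.2 s.
At the end, for the whole second after the job is handed in: The gripper holds the tray by its grip, 60 to 160 mm above the bench, tilted under 0.1 rad, still (under 0.03 m/s, 0.15 rad/s), touching neither bench nor other things; all five balls are inside it; the beaker stands upright on the bench (tilt under 0.1 rad), not touched by the robot (height (world z) of tray between 0.06 and 0.16 m and angle between each of tray, beaker_mid's own z axis and vertical below 0.1 rad and linear speed of tray below 0.03 m/s and angular speed of tray below 0.15 rad/s and contact force between tray and the fingers above 2 N and distance between the grasp point and tray_grip below 0.045 m and contact force between tray and beaker below 0.05 N and contact force between tray and sanding_block below 0.05 N and contact force between tray and gouge below 0.05 N and contact force between tray and mallet below 0.05 N and contact force between tray and glue below 0.05 N and contact force between tray and wax below 0.05 N and contact force between tray and blank below 0.05 N and x of ball0_center in the frame of tray between -0.075 and 0.075 m and y of ball0_center in the frame of tray between -0.115 and 0.115 m and z of ball0_center in the frame of tray between 0 and 0.045 m and x of ball1_center in the frame of tray between -0.075 and 0.075 m and y of ball1_center in the frame of tray between -0.115 and 0.115 m and z of ball1_center in the frame of tray between 0 and 0.045 m and x of ball2_center in the frame of tray between -0.075 and 0.075 m and y of ball2_center in the frame of tray between -0.115 and 0.115 m and z of ball2_center in the frame of tray between 0 and 0.045 m and x of ball3_center in the frame of tray between -0.075 and 0.075 m and y of ball3_center in the frame of tray between -0.115 and 0.115 m and z of ball3_center in the frame of tray between 0 and 0.045 m and x of ball4_center in the frame of tray between -0.075 and 0.075 m and y of ball4_center in the frame of tray between -0.115 and 0.115 m and z of ball4_center in the frame of tray between 0 and 0.045 m and height (world z) of beaker_mid below 0.0465 m and contact force between beaker and the arm below 0.1 N and contact force between beaker and the fingers below 0.1 N); the arm keeps its last pose, push and grip.
It fails at once if one of the bystanders is moved by more than 30 mm (distance of any of sanding_block, gouge, mallet, glue, wax, blank from where it was at the start of the episode above 0.03 m).
It also fails if it takes over 72 s, if anything falls off the work surface, if the arm or the gripper's body presses on something with over 40 N, if the wrist force passes 120 N, or if a joint passes its speed limit or range.

ROBOT

A 7-joint arm with a two-finger parallel gripper is mounted at the origin on the work surface. World frame = base frame: x ahead of the robot, y to its left, z up, the work surface at z = 0. Lengths are in m, angles in rad, forces in N, time in s.
With the tool pointing down it reaches from about 0.425 to 0.875 m from the base axis. Payload 4.7 kg.
Tool frame: the origin (TCP) lies between the finger pads; the fingertips stand 8 mm ahead of it and the grasp point (between the pads) lies 11 mm behind it; z points along the fingers, y is the line along which they close (so a half turn about z gives the same grasp; the last joint's range is limited). The gripper opens to 87 mm and grips with 3 to 60 N. Pads are 19 mm wide; open, the fingers measure 117 mm over their backs; the gripper's body (75 mm by 190 mm) begins 51 mm behind the grasp point.
Start: joints at [-1.103, 0.321, -0.07, 1.45, 0.023, 1.371, -0.057], TCP at [0.285, 0.584, 0.231] pointing down, gripper open.
Joint ranges: [-2.86, 2.86], [-0.3, 2.09], [-1.38, 1.24], [0.06, 2.45], [-1.56, 4.7], [0.09, 2.05], [-2.69, 2.69]. Speed limits (rad/s): [2.57, 2.57, 3.14, 3.14, 3.14, 3.14, 3.14].

INTERFACE

Orientations are given as a rotation vector (axis times angle).
In Python, from rig import ctrl gives the robot as it stands. The module is installed in compiled form; this text tells all that it offers.
- The arm moves only by the tool carry_out, never from a script. Its argument "plan" is text: rows parted by semicolons, each of 7 numbers parted by spaces: the shift along the tool's x, y, z in units of 15 cm (1.0 is 15 cm), then the turn, a rotation vector about the tool's x, y, z in units of 2 rad (1.0 is 2 rad), then the finger opening in mm, from 0 to 87. In form: dx dy dz ax ay az gripper; .... A call has 1 to 12 rows; each row is the pose to reach, as a shift and turn from the pose commanded when the call began, along the tool's axes at that moment; what a row does not reach only later rows make up. A row lasts 1/10 s, in which the tool goes at most 50 mm and 8.59 degrees, less where a joint would pass 70% of its speed; a pose out of reach is approached as far as the arm can. A call with a number of a shift or a turn outside -1 to 1 is refused whole. A call with a gripper value outside its range is refused whole. The fingers move at their own pace and stop on an object; the grip force is fixed at half the most. Time passes only in rows, so rows that repeat a pose let the fingers close. It gives the time, the measured TCP pose, the force, the opening and the grip force at its end, in the units of the state.
- ctrl.get_state(): the state, without advancing time (a new reading comes with each control period).
- ctrl.capture(name): name is "side" or "top"; returns (picture, depth): 384x512x3 uint8, blue, green, red; 384x512 float32, m along the optical axis (not along the pixel's ray), 0 where there is no reading.
- ctrl.camera_model(name): a dict with "fx", "fy", "cx", "cy" (pixels), "extrinsics" (4x4, takes a point from world to camera coordinates). Camera axes: x right, y down, z forward; pixel columns grow to the right and rows downward; lengths in m; the calibration is good to about 2 mm. A picture is of the moment at which its call begins. camera_model takes no time and is no camera call.
- ctrl.close_job(): hands the job in; it is judged then, once.
The state is a dict: "time": time; "q": joint angles; "dq": joint speeds; "joint_torque": joint torques, N m; "tool_pos": TCP position; "orientation": TCP orientation; "contact_force": force on the tool from outside, world axes, zero at the start; "torque": the same for the moment, N m; "opening": finger opening in m; "grip_force": force on a finger pad.
Only numpy, scipy, OpenCV 4.12 (cv2) and the standard library are available. Lean on these libraries where they do the work, as an engineer would, in place of code of your own. Each camera call takes 0.05 s, during which the arm holds its last target. There are 200 camera calls.

## Working session

There is one attempt and no reset: what is moved stays moved. The work goes in short steps, Python scripts to look and compute and a tool call to move; the robot and the scene stay as the last step left them, time stands still between calls to the robot, and variables do not carry over. Pictures are saved under pics/ and viewed, at most 10 in all, crops included, and the job is handed in when it is done.

Besides the shell and the picture viewer there is one more tool, called after ">>>" by a JSON object that holds its "method" and its "body", one argument or row to a line. carry_out: Moves the arm, as the interface text tells. Its arguments: {"type":"object","properties":{"plan":{"type":"string"}},"required":["plan"]}

```bash
mkdir -p pics
cat > h.py <<'E'
import numpy as np,cv2
from rig import ctrl
from scipy.spatial.transform import Rotation as R
def cloud(n):
    im,d=ctrl.capture(n); m=ctrl.camera_model(n)
    v,u=np.mgrid[:384,:512]
    c=np.stack([(u-m['cx'])/m['fx']*d,(v-m['cy'])/m['fy']*d,d],-1)
    T=np.linalg.inv(np.array(m['extrinsics']))
    return im,d,c@T[:3,:3].T+T[:3,3]
E
python3 - <<'E'
from h import *
s=ctrl.get_state();print({k:np.round(v,3) for k,v in s.items()})
ims=[]
for n in('side','top'):
    im,d,p=cloud(n);np.savez(n+'.npz',im=im,d=d,p=p)
    T=np.linalg.inv(np.array(ctrl.camera_model(n)['extrinsics']));print(n,T.round(3).tolist(),ctrl.camera_model(n)['fx'])
    cv2.imwrite(f'pics/{n}0.png',im)
E
```

```text
{'time': np.float64(0.0), 'q': array([-1.103,  0.322, -0.07 ,  1.452,  0.023,  1.371, -0.057]), 'dq': array([ 0.001,  0.001, -0.   , -0.   ,  0.001, -0.001, -0.   ]), 'joint_torque': array([-1.0000e-03, -4.9127e+01, -4.0400e-01, -3.1254e+01, -6.4000e-02,
        4.4000e-02,  0.0000e+00]), 'tool_pos': array([0.285, 0.584, 0.229]), 'orientation': array([-7.070e-01, -3.061e+00,  3.000e-03]), 'contact_force': array([-0.288, -0.693, -0.63 ]), 'torque': array([ 0.006, -0.002, -0.001]), 'grip_force': np.float64(0.0), 'opening': np.float64(0.087)}
side [[0.985, -0.106, 0.138, 0.43], [-0.174, -0.587, 0.791, -1.074], [-0.002, -0.803, -0.596, 0.873], [0.0, 0.0, 0.0, 1.0]] 443.3979702604915
top [[-0.017, -0.991, 0.136, 0.458], [-1.0, 0.017, 0.005, -0.009], [-0.007, -0.136, -0.991, 1.198], [0.0, 0.0, 0.0, 1.0]] 397.84840526645803
```

View pics/side0.png

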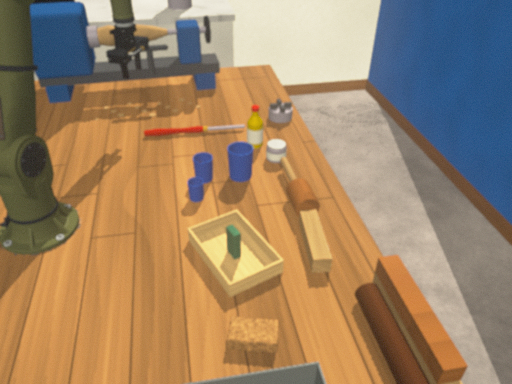

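View pics/top0.png

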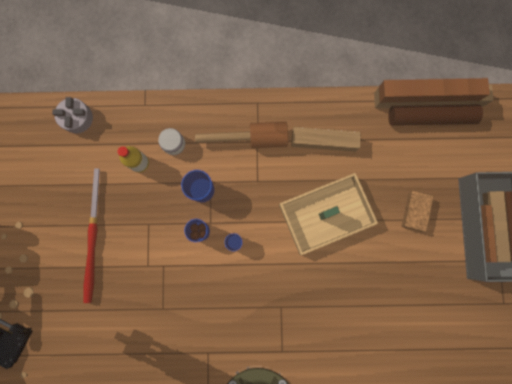

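The side view shows three blue beakers: large (240,161), middle (203,167) and small (196,189). In the top view they are at (198,186), (197,231) and (234,242). The tray is at (329,213), with its green grip at the centre. Candidates for beaker_mid are these three, and the middle one at top (197,231) also shows brown balls inside. I'll measure it and check it in a crop.

Run:
```python
from h import *
for n in('top','side'):
    z=np.load(n+'.npz');im,p=z['im'],z['p']
    hsv=cv2.cvtColor(im,cv2.COLOR_BGR2HSV)
    for nm,lo,hi in(('blue',(110,120,50),(130,255,255)),('green',(60,90,30),(90,255,200))):
        m=cv2.inRange(hsv,lo,hi);k,l,st,c=cv2.connectedComponentsWithStats(m)
        for i in range(1,k):
            if st[i,4]<30 or st[i,4]>4000: continue
            q=p[l==i]; q=q[(q[:,2]>0.01)&(q[:,2]<.2)]
            if len(q)<15: continue
            t=np.percentile(q[:,2],97); r=q[q[:,2]>t-.008]
            (cx,cy),rad=cv2.minEnclosingCircle(r[:,:2].astype(np.float32))
            rr=cv2.minAreaRect(r[:,:2].astype(np.float32))
            print(n,nm,c[i].round(),'top z',t.round(3),'circ',round(cx,3),round(cy,3),round(rad,4),'rect',rr, len(r))
    # tray walls
    g=(p[...,2]>.035)&(p[...,2]<.055)&(hsv[...,0]>12)&(hsv[...,0]<32)
    cen=p[213,329] if n=='top' else p[250,234]
    g&=np.hypot(p[...,0]-cen[0],p[...,1]-cen[1])<.17
    print(n,'tray',cv2.minAreaRect(p[g][:,:2].astype(np.float32)),np.median(p[g][:,2]),g.sum())
im=np.load('top.npz')['im'];a=cv2.resize(im[160:270,150:400],None,fx=3,fy=3,interpolation=2)
cv2.imwrite('pics/crop.png',a)
```

```text
top blue [203. 192.] top z 0.114 circ 0.61 0.143 0.0322 rect ((0.6031782031059265, 0.13633741438388824), (0.019291464239358902, 0.06421947479248047), 43.61162185668945) 42
top tray ((0.5466957688331604, -0.2152768075466156), (0.16043618321418762, 0.24120604991912842), 21.12325096130371) 0.04507237176476164 669
side blue [239. 160.] top z 0.109 circ 0.625 0.156 0.0447 rect ((0.6286017894744873, 0.1549854725599289), (0.08668114244937897, 0.06909431517124176), 71.14524841308594) 89
side blue [201. 170.] top z 0.083 circ 0.503 0.16 0.0358 rect ((0.5057037472724915, 0.1590432971715927), (0.0712733268737793, 0.04343245178461075), 74.31514739990234) 44
side tray ((0.5436218976974487, -0.21594473719596863), (0.16310235857963562, 0.2459060549736023), 21.356727600097656) 0.04286266718808773 931
```

View pics/crop.png

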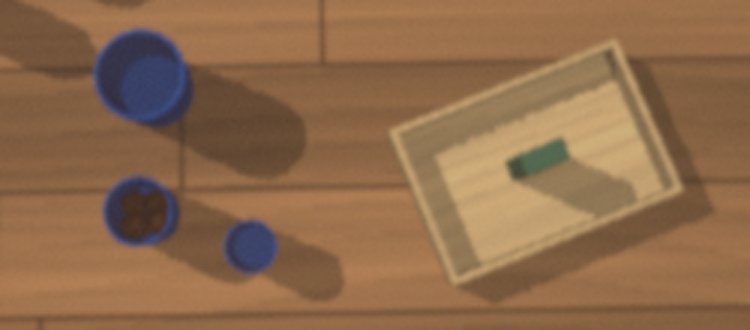

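The crop confirms the choice. The middle-sized beaker at crop (141,211), top pixel (197,230), holds the dark balls; the large one at (141,77) and the small one at (251,247) are empty. I plan to grip it from the +y side with the tool nearly horizontal, so that rolling the tool pours it. Next I'll refine its centre from both views.

```bash
cat >> h.py <<'E'
def ray(n,u,v,z):
    m=ctrl.camera_model(n);T=np.linalg.inv(np.array(m['extrinsics']))
    d=T[:3,:3]@np.array([(u-m['cx'])/m['fx'],(v-m['cy'])/m['fy'],1]);o=T[:3,3]
    return o+d*(z-o[2])/d[2]
def tri(ut,us):
    L=[]
    for n,u in(('top',ut),('side',us)):
        a,b=ray(n,*u,0),ray(n,*u,.2);L.append((a,(b-a)/np.linalg.norm(b-a)))
    A=sum(np.eye(3)-np.outer(d,d) for _,d in L);b=sum((np.eye(3)-np.outer(d,d))@a for a,d in L)
    return np.linalg.solve(A,b)
def rel(p,Rt,p0=None,R0=None):
    s=ctrl.get_state();p0=s['tool_pos'] if p0 is None else p0;R0=R.from_rotvec(s['orientation']) if R0 is None else R0
    return (R0.inv().apply(np.array(p)-p0)/.15).round(3),((R0.inv()*Rt).as_rotvec()/2).round(3)
def frame(z,y):
    z=np.array(z,float);z/=np.linalg.norm(z);y=np.array(y,float);y-=z*(y@z);y/=np.linalg.norm(y)
    return R.from_matrix(np.stack([np.cross(y,z),y,z],1))
E
python3 - <<'E'
from h import *
for n in('top','side'):
    z=np.load(n+'.npz');im,p=z['im'],z['p'];hsv=cv2.cvtColor(im,cv2.COLOR_BGR2HSV)
    m=cv2.inRange(hsv,(105,90,40),(135,255,255));m[:100]=0;m[:,300:]=0
    for c in cv2.findContours(m,0,2)[0]:
        if cv2.contourArea(c)<60: continue
        e=cv2.fitEllipse(c);b=cv2.boundingRect(c);print(n,b,np.round(e[0],1),np.round(e[1],1))
        if n=='side':
            # rim: left/right extremes of top
            u=b[0]+b[2]/2-.5; print(ray(n,u,b[1],.085).round(3),ray(n,u,b[1]+b[3]-.5,0).round(3))
        else: print(ray(n,*e[0],.085).round(3),ray(n,*e[0],.0425).round(3))
    g=cv2.inRange(hsv,(45,70,20),(95,255,200));g[:150]=0;g[:,:220]=0
    if n=='top': g[:,400:]=0
    else: g[300:]=0
    for c in cv2.findContours(g,0,2)[0]:
        if cv2.contourArea(c)>20:
            r=cv2.minAreaRect(c);print(n,'grip',r,cv2.boundingRect(c))
            mm=np.zeros(g.shape,np.uint8);cv2.drawContours(mm,[c],0,1,-1);q=p[mm>0];t=q[q[:,2]>.085];print(len(t),t.mean(0),np.percentile(q[:,2],95),cv2.minAreaRect(t[:,:2].astype(np.float32)) if len(t)>3 else 0)
E
```

```text
top (228, 235, 14, 14) [234.3 241.6] [12.7 13.4]
[0.467 0.055 0.085] [0.468 0.058 0.042]
top (185, 174, 27, 27) [200.2 188.2] [19.9 27.2]
[0.619 0.15  0.085] [0.625 0.156 0.042]
side (189, 153, 23, 48) [200.2 174.4] [18.5 50.4]
[0.496 0.191 0.085] [0.477 0.044 0.   ]
side (228, 143, 24, 38) [239.7 160.1] [24.2 42.7]
[0.636 0.231 0.085] [0.618 0.129 0.   ]
side grip ((232.50001525878906, 231.00001525878906), (13.435027122497559, 6.363960266113281), 45.0) (227, 225, 12, 12)
84 [ 0.54382648 -0.21804041  0.09256229] 0.09523275847197102 ((0.5440284609794617, -0.21739664673805237), (0.020146425813436508, 0.04214689880609512), 21.03072738647461)
```

Run:
```python
from h import *
im=np.load('top.npz')['im'];h=cv2.cvtColor(im,cv2.COLOR_BGR2HSV);m=cv2.inRange(h,(105,70,30),(140,255,255));m[:212]=0;m[:,:170]=0;m[255:]=0;m[:,222:]=0
pts=cv2.findNonZero(m);(c,r)=cv2.minEnclosingCircle(pts);e=cv2.fitEllipse(cv2.convexHull(pts));print(c,r,e)
z=np.load('side.npz');h=cv2.cvtColor(z['im'],cv2.COLOR_BGR2HSV);m=cv2.inRange(h,(105,90,40),(135,255,255))
for v in range(151,184,2):
    x=np.where(m[v,180:222])[0];print(v,x.min()+180 if len(x) else 0,x.max()+180 if len(x) else 0,end='; ')
print()
print(ray('top',*c,.085).round(3),tri(e[0],(203,157.5)).round(3))
p=z['p'];q=p[152:184,192:216].reshape(-1,3);q=q[(q[:,2]>.08)&(q[:,2]<.095)];print(len(q),cv2.minEnclosingCircle(q[:,:2].astype(np.float32)))
G=frame((0,-.94,-.342),(1,0,0))
for nm,P in(('pre',(.50,.32,.20)),):
    print(nm,rel(P,G))
```

```text
(196.51695251464844, 230.11016845703125) 11.517572402954102 ((196.37388610839844, 230.2044677734375), (21.207433700561523, 22.934232711791992), 104.81686401367188)
151 0 0; 153 203 204; 155 196 210; 157 195 211; 159 194 211; 161 195 210; 163 195 210; 165 195 210; 167 195 209; 169 196 210; 171 196 210; 173 196 210; 175 196 210; 177 196 210; 179 192 210; 181 190 207; 183 189 202; 
[0.501 0.16  0.085] [0.502 0.161 0.085]
66 ((0.49758031964302063, 0.1610359251499176), 0.037649549543857574)
pre (array([-2.06 , -0.951,  0.199]), array([ 0.339, -0.542,  0.485]))
```

>>> {"method": "carry_out", "body": {
  "plan": "-1 -0.48 -0.1 0.17 -0.27 0.24 87;-1 -0.48 -0.1 0.17 -0.27 0.24 87;-1 -0.48 -0.1 0.17 -0.27 0.24 87;-1 -0.48 -0.1 0.17 -0.27 0.24 87;-1 -0.48 -0.1 0.17 -0.27 0.24 87;-1 -0.48 -0.1 0.17 -0.27 0.24 87;-1 -0.48 -0.1 0.17 -0.27 0.24 87;-1 -0.48 -0.1 0.17 -0.27 0.24 87"
}}

```text
time: 0.9
tool_pos: [0.3883, 0.4536, 0.2451]
orientation: [1.203, 2.34, -0.61]
contact_force: [0.5, 0.1, -0.0]
opening: 0.0873
grip_force: 0.0
```

Run:
```python
from h import *
s=ctrl.get_state();print(s['q'].round(3),s['tool_pos'].round(3),R.from_rotvec(s['orientation']).as_matrix().round(3).tolist())
print(rel((.5,.33,.20),frame((0,-.94,-.342),(1,0,0))))
```

```text
[-1.214  0.521  0.098  1.288  0.381  1.801 -0.498] [0.388 0.454 0.245] [[-0.527, 0.831, 0.178], [0.638, 0.525, -0.563], [-0.562, -0.183, -0.807]]
(array([-0.749,  0.241,  0.84 ]), array([ 0.17 , -0.272,  0.245]))
```

>>> {"method": "carry_out", "body": {
  "plan": "-0.75 0.24 0.84 0.17 -0.27 0.245 87;-0.75 0.24 0.84 0.17 -0.27 0.245 87;-0.75 0.24 0.84 0.17 -0.27 0.245 87;-0.75 0.24 0.84 0.17 -0.27 0.245 87;-0.75 0.24 0.84 0.17 -0.27 0.245 87;-0.75 0.24 0.84 0.17 -0.27 0.245 87;-0.75 0.24 0.84 0.17 -0.27 0.245 87;-0.75 0.24 0.84 0.17 -0.27 0.245 87;-0.75 0.24 0.84 0.17 -0.27 0.245 87"
}}

```text
time: 1.8
tool_pos: [0.4999, 0.3301, 0.202]
orientation: [1.467, 1.467, -1.019]
contact_force: [0.2, -1.0, 0.6]
opening: 0.0873
grip_force: 0.0
```

Run:
```python
from h import *
s=ctrl.get_state();print(s['q'].round(3),s['tool_pos'].round(3),R.from_rotvec(s['orientation']).as_matrix().round(3).tolist())
G=frame((0,-.94,-.342),(1,0,0));z=G.as_matrix()[:,2]
g=np.array([.501,.161,.05])+.009*z
print(g);print('pre',rel(g-.14*z,G),'grasp',rel(g,G))
```

```text
[-1.206  0.943  0.459  1.111  0.469  2.047 -0.722] [0.5   0.33  0.202] [[-0.0, 1.0, 0.0], [0.349, 0.0, -0.937], [-0.937, -0.0, -0.349]]
[0.501      0.15254238 0.04692287]
pre (array([0.563, 0.008, 0.537]), array([ 0.   , -0.004,  0.   ])) grasp (array([0.555, 0.008, 1.47 ]), array([ 0.   , -0.004,  0.   ]))
```

>>> {"method": "carry_out", "body": {
  "plan": "0.3 0 0.25 0 0 0 87;0.56 0.01 0.53 0 0 0 87;0.56 0.01 0.53 0 0 0 87;0.56 0.01 0.53 0 0 0 87;0.56 0.01 0.53 0 0 0 87"
}}

```text
time: 2.3
tool_pos: [0.5019, 0.2856, 0.0965]
orientation: [1.466, 1.465, -1.018]
contact_force: [-0.5, 0.5, -0.0]
opening: 0.0869
grip_force: 0.0
```

```bash
cat > st.py <<'E'
from h import *
s=ctrl.get_state();print(s['q'].round(3),s['tool_pos'].round(3),R.from_rotvec(s['orientation']).as_matrix().round(3).tolist())
E
cat > a.py <<'E'
from st import *
G=frame((0,-.94,-.342),(1,0,0));z=G.as_matrix()[:,2]
g=np.array([.501,.161,.05])+.009*z
print('grasp',rel(g,G))
E
python3 a.py; python3 -c "
from h import *
im=cloud('side')[0];cv2.imwrite('pics/s1.png',im)"
```

```text
[-1.188  1.002  0.438  1.248  0.424  1.876 -0.827] [0.502 0.286 0.097] [[0.001, 1.0, 0.001], [0.348, 0.0, -0.937], [-0.937, 0.001, -0.348]]
grasp (array([ 0.001, -0.006,  0.946]), array([ 0.   , -0.003, -0.001]))
```

View pics/s1.png

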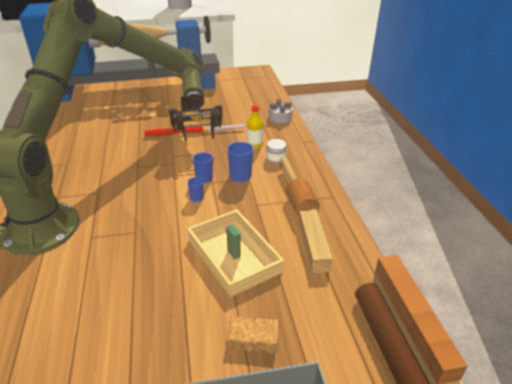

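The gripper at (195,118) is lined up behind the middle beaker (203,167), with nothing in its way. I'll advance and close.

>>> {"method": "carry_out", "body": {
  "plan": "0 -0.01 0.25 0 0 0 87;0 -0.01 0.5 0 0 0 87;0 -0.01 0.75 0 0 0 87;0 -0.01 0.94 0 0 0 87;0 -0.01 0.94 0 0 0 87;0 -0.01 0.94 0 0 0 50;0 -0.01 0.94 0 0 0 50;0 -0.01 0.94 0 0 0 50;0 -0.01 0.94 0 0 0 50;0 -0.01 0.94 0 0 0 50;0 -0.01 0.94 0 0 0 50"
}}

```text
time: 3.45
tool_pos: [0.5, 0.1527, 0.0458]
orientation: [1.464, 1.465, -1.02]
contact_force: [0.9, 2.0, 2.1]
opening: 0.0612
grip_force: 29.8
```

```bash
python3 st.py
```

```text
[-1.149  0.929  0.464  1.556  0.467  1.622 -0.885] [0.5   0.153 0.046] [[-0.0, 1.0, 0.001], [0.346, 0.001, -0.938], [-0.938, 0.0, -0.346]]
```

>>> {"method": "carry_out", "body": {
  "plan": "-0.06 0 -0.02 0 0 0 50;-0.2 0 -0.07 0 0 0 50;-0.4 0 -0.15 0 0 0 50;-0.6 0 -0.22 0 0 0 50;-0.75 0 -0.28 0 0 0 50;-0.8 0 -0.3 0 0 0 50;-0.8 0 -0.3 0 0 0 50"
}}

```text
time: 4.15
tool_pos: [0.4998, 0.1528, 0.1741]
orientation: [1.467, 1.465, -1.02]
contact_force: [1.2, -0.0, -1.6]
opening: 0.0612
grip_force: 29.9
```

```bash
cat > tr.py <<'E'
from st import *
C=np.array([.545,-.216,0]);a=np.radians(21.1);X=np.array([np.cos(a),np.sin(a),0]);Y=np.array([-np.sin(a),np.cos(a),0])
E
python3 - <<'E'
from tr import *
print(s['opening'],s['grip_force'])
G=frame(-.94*Y+np.array([0,0,-.342]),X);z=G.as_matrix()[:,2]
for sx in(-.045,.045):
    mid=C+sx*X+.06*Y+np.array([0,0,.165]);print(sx,mid,rel(mid+.009*z-.005*np.array([0,0,0]),G))
E
```

```text
[-1.186  0.741  0.518  1.565  0.541  1.756 -0.778] [0.5   0.153 0.174] [[0.001, 1.0, -0.001], [0.348, -0.001, -0.938], [-0.938, 0.0, -0.348]]
0.06122313737635052 29.903038650641065
-0.045 [ 0.48141728 -0.17622264  0.165     ] (array([-0.705, -0.1  ,  2.134]), array([-0.173, -0.003, -0.064]))
0.045 [ 0.5653831  -0.14382293  0.165     ] (array([-0.63 ,  0.459,  1.931]), array([-0.173, -0.003, -0.064]))
```

>>> {"method": "carry_out", "body": {
  "plan": "-0.05 0.01 0.1 -0.01 0 0 50;-0.12 0.03 0.3 -0.03 0 -0.01 50;-0.19 0.05 0.55 -0.05 0 -0.02 50;-0.27 0.07 0.8 -0.07 0 -0.03 50;-0.32 0.09 0.95 -0.09 0 -0.03 50;-0.33 0.09 1 -0.09 0 -0.03 50;-0.33 0.09 1 -0.09 0 -0.03 50"
}}

```text
time: 4.85
tool_pos: [0.5121, -0.0062, 0.1674]
orientation: [1.3, 1.566, -0.904]
contact_force: [-0.3, 0.4, -1.7]
opening: 0.0615
grip_force: 29.9
```

```bash
cat > p.py <<'E'
from tr import *
G=frame(-.94*Y+np.array([0,0,-.342]),X);z=G.as_matrix()[:,2]
for sx in(-.045,.045):
    mid=C+sx*X+.06*Y+np.array([0,0,.165]);print(sx,rel(mid+.009*z,G))
E
python3 p.py
```

```text
[-1.176  0.525  0.59   1.959  0.8    1.432 -0.801] [ 0.512 -0.006  0.167] [[-0.061, 0.983, 0.176], [0.339, 0.186, -0.922], [-0.939, 0.003, -0.345]]
-0.045 (array([-0.357, -0.402,  1.074]), array([-0.085, -0.001, -0.033]))
0.045 (array([-0.318,  0.188,  0.973]), array([-0.085, -0.001, -0.033]))
```

>>> {"method": "carry_out", "body": {
  "plan": "-0.04 0.02 0.1 -0.01 0 0 50;-0.1 0.06 0.3 -0.03 0 -0.01 50;-0.18 0.11 0.55 -0.05 0 -0.02 50;-0.26 0.15 0.8 -0.07 0 -0.03 50;-0.3 0.18 0.93 -0.085 0 -0.03 50;-0.32 0.19 0.97 -0.085 0 -0.03 50;-0.32 0.19 0.97 -0.085 0 -0.03 50;-0.32 0.19 0.97 -0.085 0 0.07 50;-0.32 0.19 0.97 -0.085 0 0.07 50"
}}

```text
time: 5.75
tool_pos: [0.5715, -0.1467, 0.1628]
orientation: [1.27, 1.496, -0.659]
contact_force: [0.5, -0.5, -2.7]
opening: 0.061
grip_force: 29.9
```

```bash
python3 p.py
```

```text
[-1.072  0.453  0.732  2.149  1.142  1.091 -1.031] [ 0.572 -0.147  0.163] [[0.078, 0.935, 0.345], [0.376, 0.293, -0.879], [-0.923, 0.198, -0.329]]
-0.045 (array([-0.133, -0.617,  0.02 ]), array([ 0.004,  0.007, -0.105]))
0.045 (array([-0.008, -0.03 ,  0.024]), array([ 0.004,  0.007, -0.105]))
```

>>> {"method": "carry_out", "body": {
  "plan": "-0.02 -0.1 0 0 0 -0.05 50;-0.01 -0.25 0.02 0 0 -0.1 50;0 -0.4 0.04 0 0 -0.17 50;0 -0.47 0.05 0 0.005 -0.24 50;0 -0.47 0.05 0 0.005 -0.3 50;0 -0.47 0.05 0 0.005 -0.3 50;0 -0.47 0.05 0 0.005 -0.3 50"
}}

```text
time: 6.45
tool_pos: [0.508, -0.1752, 0.1472]
orientation: [0.812, 1.899, -1.036]
contact_force: [0.5, -0.4, -1.8]
opening: 0.0611
grip_force: 29.9
```

```bash
cat > p2.py <<'E'
from tr import *
G=frame(-.94*Y+np.array([0,0,-.342]),X);z=G.as_matrix()[:,2]
mid=C-.02*X+.06*Y+np.array([0,0,.15])
m=s['tool_pos']-.009*R.from_rotvec(s['orientation']).as_matrix()[:,2]-C
print('mid in tray',m@X,m@Y,m[2])
for psi in(-60,-90,-112,-125):print(psi,rel(mid+.009*z,G*R.from_rotvec([0,0,np.radians(psi)])))
E
python3 p2.py
python3 -c "
from h import *
im=cloud('side')[0];cv2.imwrite('pics/s2.png',cv2.resize(im[120:320,120:320],None,fx=3,fy=3))"
```

```text
[-1.08   0.35   0.714  2.308  1.22   1.11  -0.535] [ 0.508 -0.175  0.147] [[-0.468, 0.815, 0.343], [0.153, 0.456, -0.877], [-0.871, -0.358, -0.338]]
mid in tray -0.01985114302577172 0.059883511429980274 0.15023372702154378
-60 (array([ 0.002, -0.   , -0.   ]), array([ 0.   ,  0.003, -0.328]))
-90 (array([ 0.002, -0.   , -0.   ]), array([-0.001,  0.003, -0.59 ]))
-112 (array([ 0.002, -0.   , -0.   ]), array([-0.001,  0.003, -0.782]))
-125 (array([ 0.002, -0.   , -0.   ]), array([-0.002,  0.003, -0.895]))
```

View pics/s2.png

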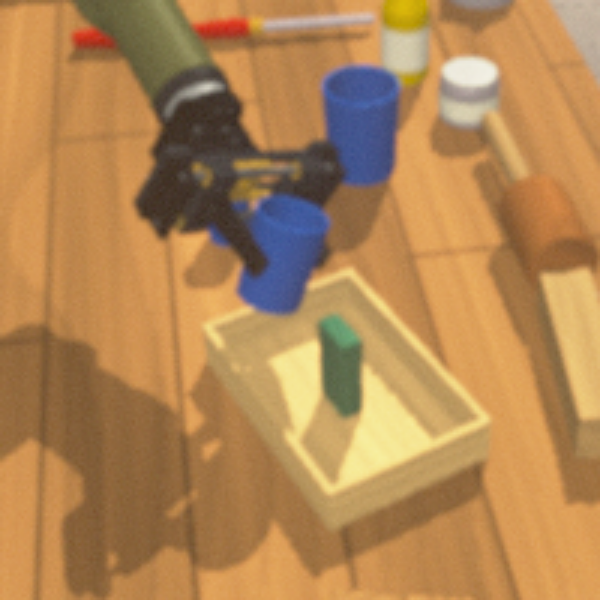

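The beaker at crop (283,255) is tilted above the +y half of the tray, with the gripper clear of the walls. Now I'll pour slowly.

>>> {"method": "carry_out", "body": {
  "plan": "0 0 0 0 0 -0.05 50;0 0 0 0 0 -0.12 50;0 0 0 0 0 -0.19 50;0 0 0 0 0 -0.25 50;0 0 0 0 0 -0.3 50;0 0 0 0 0 -0.34 50;0 0 0 0 0 -0.38 50;0 0 0 0 0 -0.42 50;0 0 0 0 0 -0.45 50;0 0 0 0 0 -0.48 50;0 0 0 0 0 -0.51 50;0 0 0 0 0 -0.54 50"
}}

```text
time: 7.7
tool_pos: [0.5071, -0.1765, 0.1472]
orientation: [-0.323, 2.349, -1.624]
contact_force: [-0.0, 0.3, -2.3]
opening: 0.0614
grip_force: 29.9
```

>>> {"method": "carry_out", "body": {
  "plan": "0 0 0 0 0 -0.02 50;0 0 0 0 0 -0.04 50;0 0 0 0 0 -0.06 50;0 0 0 0 0 -0.09 50;0 0 0 0 0 -0.12 50;0 0 0 0 0 -0.15 50;0 0 0 0 0 -0.18 50;0 0 0 0 0 -0.21 50;0 0 0 0 0 -0.24 50;0 0 0 0 0 -0.27 50;0 0 0 0 0 -0.27 50;0 0 0 0 0 -0.27 50"
}}

```text
time: 8.9
tool_pos: [0.5069, -0.1769, 0.1472]
orientation: [1.0, -2.331, 1.784]
contact_force: [-0.9, 0.5, -1.0]
opening: 0.0611
grip_force: 29.9
```

```bash
python3 st.py; python3 -c "
from h import *
a=[cv2.resize(cloud('side')[0][150:300,150:300],None,fx=2.6,fy=2.6),cv2.resize(cloud('top')[0][160:310,250:400],None,fx=2.6,fy=2.6)]
cv2.imwrite('pics/p3.png',np.hstack(a))"
```

```text
[-1.     0.329  0.628  2.308  1.24   1.141  1.075] [ 0.507 -0.177  0.147] [[-0.791, -0.508, 0.34], [-0.461, 0.13, -0.878], [0.401, -0.852, -0.337]]
```

View pics/p3.png

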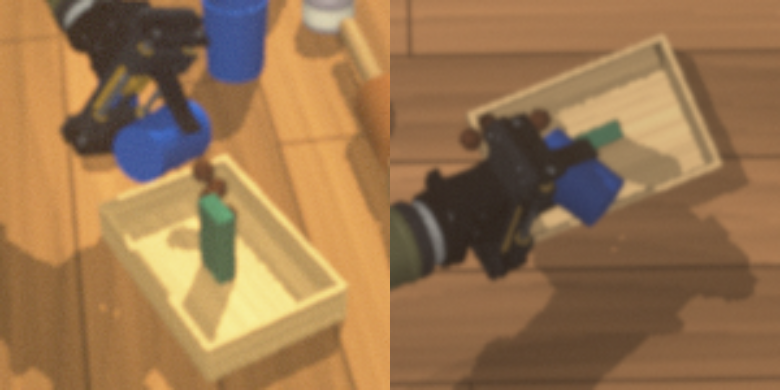

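Two balls show at crop (470,137) and (540,118) in the top view, and the first is near or beyond the tray's end wall. I'll get their 3D positions.

```bash
cat > balls.py <<'E'
from tr import *
print('balls at t',s['time'])
for n in('top','side'):
    im,d,p=cloud(n);h=cv2.cvtColor(im,cv2.COLOR_BGR2HSV)
    m=cv2.inRange(h,(0,60,15),(22,255,110))
    q=p-C;m[(np.abs(q@X)>.3)|(np.abs(q@Y)>.3)|(p[...,2]<.012)|(p[...,2]>.2)]=0
    k,l,st,c=cv2.connectedComponentsWithStats(m)
    for i in range(1,k):
        if st[i,4]<8: continue
        a=q[l==i];print(n,c[i].round(1),st[i,2:],'tray xy',np.median(a@X).round(3),np.median(a@Y).round(3),'z med/max',np.median(a[:,2]).round(3),a[:,2].max().round(3))
E
python3 balls.py
```

```text
[-1.     0.329  0.628  2.308  1.241  1.141  1.076] [ 0.507 -0.177  0.147] [[-0.791, -0.508, 0.34], [-0.461, 0.13, -0.878], [0.402, -0.851, -0.337]]
balls at t 9.0
top [382.8  97.7] [ 18  24 155] tray xy 0.248 -0.283 z med/max 0.064 0.099
top [393.1 118.1] [  9  15 101] tray xy 0.188 -0.295 z med/max 0.041 0.061
top [320.4 145.8] [ 67  20 152] tray xy 0.194 -0.062 z med/max 0.025 0.05
top [268.6 144.9] [ 37   5 136] tray xy 0.252 0.083 z med/max 0.049 0.062
top [310.5 204. ] [ 8  7 44] tray xy 0.045 0.035 z med/max 0.029 0.035
top [286.6 205.9] [ 7  6 21] tray xy 0.066 0.103 z med/max 0.03 0.033
top [276.2 212.7] [ 8  8 51] tray xy 0.058 0.14 z med/max 0.045 0.051
top [321.4 218.5] [16  9 81] tray xy -0.007 0.049 z med/max 0.187 0.2
top [293.7 253.6] [ 25  33 391] tray xy -0.064 0.145 z med/max 0.143 0.2
top [308.6 240.1] [ 8  6 14] tray xy -0.047 0.094 z med/max 0.132 0.196
side [186.2 194.4] [ 28  43 383] tray xy -0.064 0.137 z med/max 0.14 0.2
side [198.2 185.6] [ 7  7 14] tray xy -0.025 0.138 z med/max 0.161 0.2
side [218.1 190.2] [ 15  18 100] tray xy -0.008 0.059 z med/max 0.192 0.2
side [234.9 222.5] [ 6  5 11] tray xy 0.057 0.091 z med/max 0.025 0.029
side [222.4 228.1] [ 7  3 14] tray xy 0.016 0.091 z med/max 0.024 0.031
side [358.1 291.5] [ 6  9 25] tray xy 0.172 -0.296 z med/max 0.044 0.054
```

>>> {"method": "carry_out", "body": {
  "plan": "0 0 0 0 0 0 50;0 0 0 0 0 -0.06 50;0 0 0 0 0 -0.06 50;0 0 0 0 0 0 50;0 0 0 0 0 0 50"
}}

```text
time: 9.6
tool_pos: [0.5064, -0.1774, 0.1471]
orientation: [0.999, -2.332, 1.784]
contact_force: [0.2, -0.0, -1.5]
opening: 0.0614
grip_force: 29.9
```

```bash
python3 balls.py | grep -v '0\.2[0-9]*$' ; python3 -c "
from h import *
a=[cv2.resize(cloud('side')[0][100:310,120:320],None,fx=2,fy=2)[:380],cv2.resize(cloud('top')[0][150:340,200:400],None,fx=2,fy=2)]
cv2.imwrite('pics/p4.png',np.hstack(a))"
```

```text
[-1.     0.328  0.629  2.308  1.241  1.141  1.075] [ 0.506 -0.177  0.147] [[-0.792, -0.507, 0.34], [-0.461, 0.131, -0.878], [0.401, -0.852, -0.338]]
balls at t 9.6
top [382.9  97.6] [ 17  23 160] tray xy 0.248 -0.283 z med/max 0.063 0.097
top [393.2 118.2] [10 14 97] tray xy 0.188 -0.295 z med/max 0.041 0.067
top [320.8 145.9] [ 67  20 157] tray xy 0.193 -0.062 z med/max 0.025 0.051
top [268.3 144.8] [ 37   5 140] tray xy 0.253 0.085 z med/max 0.05 0.064
top [330.3 193.4] [ 8  8 46] tray xy 0.051 -0.031 z med/max 0.029 0.034
top [245.5 205.9] [ 8  9 58] tray xy 0.112 0.214 z med/max 0.023 0.03
top [286.6 205.9] [ 7  6 21] tray xy 0.066 0.103 z med/max 0.03 0.035
top [308.9 240.2] [ 7  4 14] tray xy -0.047 0.093 z med/max 0.132 0.138
side [219.6 177. ] [5 5 8] tray xy 0.02 0.102 z med/max 0.195 0.199
side [234.8 222.5] [ 6  5 13] tray xy 0.057 0.093 z med/max 0.025 0.028
side [205.7 236.5] [ 6  2 11] tray xy -0.04 0.085 z med/max 0.024 0.026
side [215.9 241.8] [ 5  5 16] tray xy -0.029 0.048 z med/max 0.025 0.031
side [358.4 291. ] [ 8 10 30] tray xy 0.174 -0.296 z med/max 0.044 0.055
```

View pics/p4.png

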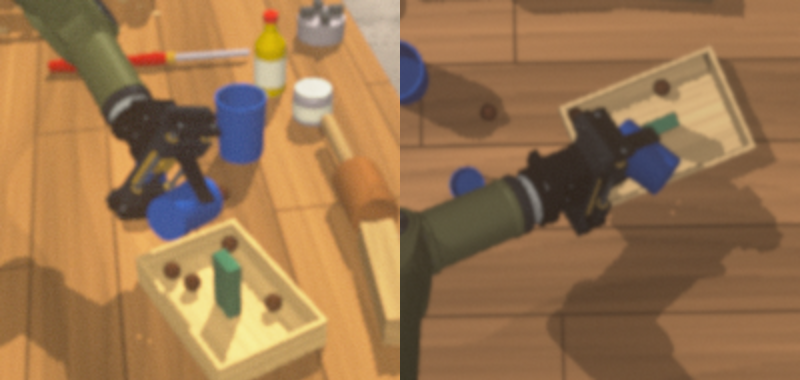

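Four balls lie in the tray. The fifth bounced out and is on the bench at top crop (488,112), about (0.57,0.02), rolling slowly toward the large beaker. I'll set the beaker back upright, drop the fifth ball into it, and pour again from lower, so the steps stay in order.

>>> {"method": "carry_out", "body": {
  "plan": "0 0 0 0 0 0.075 50;0 0 0 0 0 0.15 50;0 0 0 0 0 0.22 50;0 0 0 0 0 0.29 50;0 0 0 0 0 0.36 50;0 0 0 0 0 0.43 50;0 0 0 0 0 0.5 50;0 0 0 0 0 0.57 50;0 0 0 0 0 0.64 50;0 0 0 0 0 0.71 50;0 0 0 0 0 0.78 50;0 0 0 0 0 0.85 50"
}}

```text
time: 11.0
tool_pos: [0.5064, -0.1773, 0.147]
orientation: [0.885, 1.85, -0.989]
contact_force: [-0.4, 1.0, -0.6]
opening: 0.0611
grip_force: 29.9
```

```bash
cat > g.py <<'E'
from st import *
G=frame((0,-.94,-.342),(1,0,0));z=G.as_matrix()[:,2]
# place pose = grasp pose recorded
pl=np.array([.5,.1527,.0458])
R0=R.from_rotvec(s['orientation'])
print('high',rel(pl+[0,0,.13],G),'mid',rel((pl+[0,0,.13]+s['tool_pos'])/2,R0*R.from_rotvec((R0.inv()*G).as_rotvec()/2)),'place',rel(pl,G))
E
python3 g.py; python3 balls.py|grep top
```

```text
[-1.082  0.35   0.719  2.311  1.22   1.109 -0.617] [ 0.506 -0.177  0.147] [[-0.399, 0.851, 0.34], [0.19, 0.44, -0.878], [-0.897, -0.286, -0.338]]
high (array([ 0.264,  0.876, -2.01 ]), array([0.173, 0.029, 0.216])) mid (array([ 0.132,  0.438, -1.005]), array([0.086, 0.015, 0.108])) place (array([ 1.041,  1.124, -1.718]), array([0.173, 0.029, 0.216]))
top [382.9  97.6] [ 18  23 154] tray xy 0.248 -0.283 z med/max 0.065 0.098
top [393.2 118. ] [ 9 15 98] tray xy 0.189 -0.295 z med/max 0.043 0.065
top [321.1 145.9] [ 67  20 152] tray xy 0.193 -0.064 z med/max 0.026 0.052
top [268.6 144.9] [ 37   5 135] tray xy 0.252 0.083 z med/max 0.049 0.062
top [330.4 193.4] [ 8  8 49] tray xy 0.051 -0.032 z med/max 0.028 0.033
top [243.4 205.3] [ 8  9 57] tray xy 0.116 0.22 z med/max 0.023 0.029
top [283.8 214.5] [ 39  32 486] tray xy 0.04 0.133 z med/max 0.173 0.199
top [323. 240.] [18 15 80] tray xy -0.058 0.064 z med/max 0.173 0.188
top [301.4 237.8] [ 6  8 24] tray xy -0.036 0.099 z med/max 0.03 0.034
top [291.5 264.5] [ 40  20 135] tray xy -0.077 0.15 z med/max 0.189 0.2
top [316.  264.9] [ 7  7 10] tray xy -0.108 0.108 z med/max 0.185 0.197
```

The ball has nearly stopped, at top (243,205). I'll return the beaker now.

>>> {"method": "carry_out", "body": {
  "plan": "0.02 0.1 -0.22 0.02 0 0.03 50;0.05 0.2 -0.46 0.04 0.01 0.06 50;0.09 0.3 -0.7 0.06 0.01 0.09 50;0.12 0.4 -0.92 0.08 0.015 0.1 50;0.13 0.44 -1 0.086 0.015 0.108 50;0.13 0.44 -1 0.086 0.015 0.108 50"
}}

```text
time: 11.7
tool_pos: [0.5049, -0.0103, 0.1608]
orientation: [1.173, 1.676, -1.015]
contact_force: [-0.0, -0.2, -1.1]
opening: 0.0618
grip_force: 29.9
```

```bash
python3 g.py
```

```text
[-1.183  0.537  0.587  1.979  0.804  1.427 -0.662] [ 0.505 -0.01   0.161] [[-0.218, 0.96, 0.178], [0.288, 0.237, -0.928], [-0.933, -0.151, -0.328]]
high (array([ 0.226,  0.211, -1.047]), array([0.088, 0.015, 0.112])) mid (array([ 0.113,  0.106, -0.524]), array([0.044, 0.007, 0.056])) place (array([ 1.035,  0.342, -0.763]), array([0.088, 0.015, 0.112]))
```

>>> {"method": "carry_out", "body": {
  "plan": "0.05 0.05 -0.25 0.02 0 0.03 50;0.11 0.1 -0.5 0.04 0.01 0.06 50;0.17 0.16 -0.75 0.06 0.01 0.09 50;0.22 0.21 -0.98 0.088 0.015 0.112 50;0.23 0.21 -1 0.088 0.015 0.112 50;0.23 0.21 -1 0.088 0.015 0.112 50"
}}

```text
time: 12.3
tool_pos: [0.5004, 0.1423, 0.1732]
orientation: [1.465, 1.457, -1.026]
contact_force: [0.0, -0.3, -0.7]
opening: 0.0615
grip_force: 29.9
```

```bash
python3 g.py
```

```text
[-1.201  0.746  0.552  1.582  0.535  1.738 -0.767] [0.5   0.142 0.173] [[0.002, 1.0, -0.004], [0.341, -0.004, -0.94], [-0.94, 0.001, -0.341]]
high (array([ 0.007, -0.003, -0.071]), array([-0.002,  0.001, -0.001])) mid (array([ 0.004, -0.002, -0.035]), array([-0.001,  0.   , -0.001])) place (array([ 0.822, -0.004,  0.224]), array([-0.002,  0.001, -0.001]))
```

>>> {"method": "carry_out", "body": {
  "plan": "0.2 0 0.06 0 0 0 50;0.45 0 0.12 0 0 0 50;0.65 0 0.18 0 0 0 50;0.75 0 0.21 0 0 0 50;0.8 0 0.22 0 0 0 50;0.82 0 0.225 0 0 0 50;0.82 0 0.225 0 0 0 50;0.82 0 0.225 0 0 0 87;0.82 0 0.225 0 0 0 87;0.82 0 0.225 0 0 0 87;0.82 0 0.225 0 0 0 87"
}}

```text
time: 13.4
tool_pos: [0.5009, 0.1542, 0.0466]
orientation: [1.467, 1.457, -1.023]
contact_force: [-0.0, -0.3, -0.8]
opening: 0.0839
grip_force: 0.0
```

>>> {"method": "carry_out", "body": {
  "plan": "0 0 -0.15 0 0 0 87;0 0 -0.4 0 0 0 87;0 0 -0.65 0 0 0 87;0 0 -0.9 0 0 0 87;0 0 -0.9 0 0 0 87"
}}

```text
time: 13.9
tool_pos: [0.5012, 0.2867, 0.093]
orientation: [1.465, 1.464, -1.015]
contact_force: [-0.0, 0.3, -0.1]
opening: 0.0868
grip_force: 0.0
```

```bash
cat > bk.py <<'E'
from h import *
for n in('top','side'):
    im,d,p=cloud(n);h=cv2.cvtColor(im,cv2.COLOR_BGR2HSV)
    m=cv2.inRange(h,(105,70,30),(140,255,255))
    k=(np.abs(p[...,0]-.501)<.06)&(np.abs(p[...,1]-.161)<.065)&(p[...,2]>.07)&(p[...,2]<.1)
    m[~k]=0;q=p[m>0];print('beaker rim',n,len(q),np.median(q[:,2]) if len(q) else 0,cv2.minEnclosingCircle(q[:,:2].astype(np.float32)) if len(q)>3 else 0)
    if n=='top':
        b=cv2.inRange(h,(0,60,15),(22,255,110))[190:225,225:262]
        c=max(cv2.findContours(b,0,2)[0],key=cv2.contourArea);(u,v),r=cv2.minEnclosingCircle(c);u+=225;v+=190
        B=ray('top',u,v,.013);print('ball',u,v,r,B.round(4))
E
python3 bk.py;python3 st.py
```

```text
beaker rim top 69 0.08257287679100145 ((0.5015257596969604, 0.16262060403823853), 0.031987905502319336)
ball 237.9285717010498 201.5 17.303218841552734 [0.5868 0.0473 0.013 ]
beaker rim side 142 0.07762932944634082 ((0.4997517466545105, 0.16144467890262604), 0.035711437463760376)
[-1.203  1.012  0.467  1.257  0.407  1.864 -0.821] [0.501 0.282 0.092] [[0.004, 1.0, -0.002], [0.343, -0.003, -0.939], [-0.939, 0.003, -0.343]]
```

```bash
python3 balls.py|grep top|grep -v "0.1[0-9]*$"
python3 - <<'E'
from h import *
s=ctrl.get_state()
B=ray('top',243.4,205.3,.013);print('B',B.round(3))
D=frame((0,0,-1),(1,.1,0))
R0=R.from_rotvec(s['orientation'])
t=np.array([B[0],B[1],.16])
t1=np.array([.53,.22,.2])
print('t1 half',rel(t1,R0*R.from_rotvec((R0.inv()*D).as_rotvec()/2)),'full t',rel(t,D))
E
```

```text
top [382.7  96.8] [ 17  24 177] tray xy 0.249 -0.283 z med/max 0.065 0.099
top [393.1 117.8] [  9  16 101] tray xy 0.189 -0.295 z med/max 0.043 0.063
top [320.4 145.7] [ 67  20 169] tray xy 0.195 -0.059 z med/max 0.027 0.052
top [268.2 144.6] [ 37   7 160] tray xy 0.254 0.086 z med/max 0.051 0.063
top [330.5 193.4] [ 8  8 50] tray xy 0.051 -0.032 z med/max 0.028 0.034
top [243.4 205.2] [ 8  9 59] tray xy 0.116 0.219 z med/max 0.022 0.029
top [287.8 207.3] [ 8  8 46] tray xy 0.061 0.101 z med/max 0.028 0.034
top [312.4 228.6] [ 8  7 38] tray xy -0.024 0.059 z med/max 0.029 0.035
top [302.4 237.5] [ 8  8 48] tray xy -0.037 0.095 z med/max 0.029 0.037
B [0.575 0.031 0.013]
t1 half (array([-0.81 ,  0.196,  0.127]), array([-0.016,  0.305, -0.023])) full t (array([-0.987,  0.503,  1.4  ]), array([-0.031,  0.611, -0.047]))
```

Four balls are in the tray, and the stray rests at (0.575,0.031). Next I'll pick it up with the tool pointing down.

>>> {"method": "carry_out", "body": {
  "plan": "-0.3 0.05 0 0 0.05 0 87;-0.6 0.12 0 -0.005 0.12 -0.005 87;-0.81 0.2 0.12 -0.01 0.19 -0.01 87;-0.81 0.2 0.12 -0.01 0.26 -0.02 87;-0.81 0.2 0.13 -0.016 0.305 -0.023 87;-0.81 0.2 0.13 -0.016 0.305 -0.023 87"
}}

```text
time: 14.7
tool_pos: [0.5317, 0.2156, 0.2028]
orientation: [1.832, 1.914, -0.586]
contact_force: [0.1, -0.5, 0.7]
opening: 0.0869
grip_force: 0.0
```

```bash
cat > b.py <<'E'
from st import *
D=frame((0,0,-1),(1,.1,0));B=np.array([.575,.031,.16])
print(rel(B,D),rel([.575,.031,.012],D))
E
python3 b.py
```

```text
[-1.072  0.454  0.478  1.514  0.297  1.569 -0.611] [0.532 0.216 0.203] [[-0.039, 0.999, 0.014], [0.82, 0.04, -0.571], [-0.571, -0.011, -0.821]]
(array([-0.857,  0.242,  0.941]), array([-0.014,  0.304, -0.027])) (array([-0.294,  0.252,  1.751]), array([-0.014,  0.304, -0.027]))
```

>>> {"method": "carry_out", "body": {
  "plan": "-0.17 0.05 0.2 0 0.06 0 87;-0.35 0.1 0.4 0 0.12 -0.01 87;-0.52 0.15 0.58 -0.01 0.18 -0.015 70;-0.7 0.2 0.77 -0.01 0.24 -0.02 55;-0.86 0.24 0.94 -0.014 0.304 -0.027 55;-0.86 0.24 0.94 -0.014 0.304 -0.027 55;-0.86 0.24 0.94 -0.014 0.304 -0.027 55"
}}

```text
time: 15.4
tool_pos: [0.5738, 0.033, 0.1559]
orientation: [-2.104, -2.329, 0.015]
contact_force: [0.4, 0.6, -0.1]
opening: 0.058
grip_force: 0.0
```

```bash
python3 b.py; python3 balls.py | grep 'side.*0.2'
```

```text
[-0.592  0.236  0.56   1.751 -0.128  1.202  0.104] [0.574 0.033 0.156] [[-0.101, 0.995, -0.008], [0.995, 0.101, -0.005], [-0.004, -0.009, -1.0]]
(array([-0.014,  0.006, -0.027]), array([-0.004,  0.002,  0.001])) (array([-0.01 ,  0.015,  0.959]), array([-0.004,  0.002,  0.001]))
side [240.7 148. ] [ 3  9 18] tray xy 0.146 0.207 z med/max 0.19 0.199
side [217.9 154.6] [ 4 14 40] tray xy 0.079 0.223 z med/max 0.181 0.199
side [230.4 197.7] [ 6  3 10] tray xy 0.109 0.211 z med/max 0.017 0.019
side [358.  291.5] [ 7  9 26] tray xy 0.173 -0.296 z med/max 0.045 0.055
```

>>> {"method": "carry_out", "body": {
  "plan": "-0.01 0.01 0.25 0 0 0 55;-0.01 0.01 0.5 0 0 0 55;-0.01 0.015 0.75 0 0 0 55;-0.01 0.015 0.9 0 0 0 55;-0.01 0.015 0.96 0 0 0 55;-0.01 0.015 0.96 0 0 0 55;-0.01 0.015 0.96 0 0 0 10;-0.01 0.015 0.96 0 0 0 10;-0.01 0.015 0.96 0 0 0 10;-0.01 0.015 0.96 0 0 0 10;-0.01 0.015 0.96 0 0 0 10;-0.01 0.015 0.96 0 0 0 10"
}}

```text
time: 16.7
tool_pos: [0.5773, 0.0346, 0.0144]
orientation: [-2.099, -2.337, 0.005]
contact_force: [-0.0, -0.0, 3.1]
opening: 0.0248
grip_force: 30.0
```

>>> {"method": "carry_out", "body": {
  "plan": "0 0 -0.2 0 0 0 10;0 0 -0.5 0 0 0 10;0 0 -0.8 0 0 0 10;0 0 -0.95 0 0 0 10;0 0 -0.95 0 0 0 10"
}}

```text
time: 17.2
tool_pos: [0.5801, 0.035, 0.1606]
orientation: [2.097, 2.335, 0.003]
contact_force: [-0.7, 0.9, -0.4]
opening: 0.0242
grip_force: 30.0
```

```bash
python3 st.py; python3 -c "
from h import *
s=ctrl.get_state();print(s['opening'],s['grip_force'],rel([.501,.1625,.155],frame((0,0,-1),(1,.1,0))))"
```

```text
[-0.597  0.236  0.566  1.741 -0.135  1.2    0.112] [0.58  0.035 0.161] [[-0.107, 0.994, 0.004], [0.994, 0.107, -0.001], [-0.001, 0.004, -1.0]]
0.024156768669610834 30.000100135803223 (array([ 0.901, -0.433,  0.035]), array([0.002, 0.   , 0.004]))
```

>>> {"method": "carry_out", "body": {
  "plan": "0.25 -0.12 0 0 0 0 10;0.5 -0.25 0 0 0 0 10;0.75 -0.37 0.02 0 0 0 10;0.9 -0.43 0.03 0 0 0 10;0.9 -0.43 0.03 0 0 0 10;0.9 -0.43 0.03 0 0 0 10"
}}

```text
time: 17.8
tool_pos: [0.4982, 0.1621, 0.1508]
orientation: [-2.097, -2.338, 0.01]
contact_force: [0.5, -0.6, -0.2]
opening: 0.0242
grip_force: 30.0
```

```bash
python3 st.py; python3 -c "
from h import *
s=ctrl.get_state();print(s['opening'],s['grip_force'],rel([.501,.1625,.107],frame((0,0,-1),(1,.1,0))))
a=[cv2.resize(cloud('side')[0][90:210,160:280],None,fx=3,fy=3),cv2.resize(cloud('top')[0][170:290,150:270],None,fx=3,fy=3)]
cv2.imwrite('pics/p5.png',np.hstack(a))"
```

```text
[-0.804  0.115  0.469  1.876 -0.054  1.169 -0.207] [0.498 0.162 0.151] [[-0.108, 0.994, -0.005], [0.994, 0.108, -0.004], [-0.003, -0.005, -1.0]]
0.024189339533596206 29.999679923057556 (array([0.002, 0.02 , 0.292]), array([-0.003,  0.002,  0.004]))
```

View pics/p5.png

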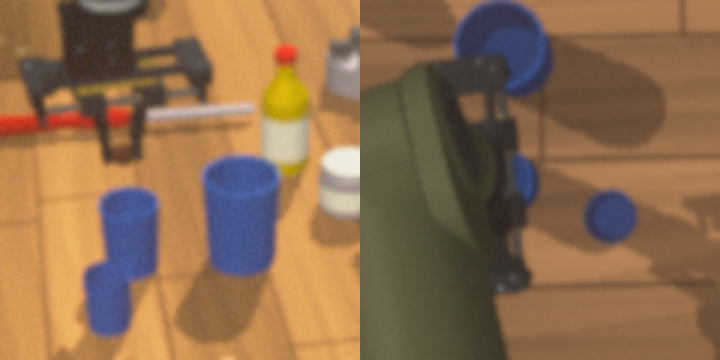

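The ball is held between the fingertips at crop (122,155), above the middle beaker (130,230). I'll lower it and release.

>>> {"method": "carry_out", "body": {
  "plan": "0 0.02 0.1 0 0 0 10;0 0.02 0.2 0 0 0 10;0 0.02 0.28 0 0 0 10;0 0.02 0.28 0 0 0 10;0 0.02 0.28 0 0 0 45;0 0.02 0.28 0 0 0 45;0 0.02 0.28 0 0 0 45;0 0.02 0.28 0 0 0 45;0 0.02 0.1 0 0 0 60;0 0.02 -0.2 0 0 0 87;0 0.02 -0.4 0 0 0 87;0 0.02 -0.4 0 0 0 87"
}}

```text
time: 19.1
tool_pos: [0.505, 0.1638, 0.2171]
orientation: [2.098, 2.336, 0.008]
contact_force: [0.6, 0.1, -0.8]
opening: 0.0693
grip_force: 0.0
```

```bash
cat > c.py <<'E'
from st import *
G=frame((0,-.94,-.342),(1,0,0));R0=R.from_rotvec(s['orientation'])
pre=np.array([.5015,.285,.098])
print('half',rel(np.array([.5,.25,.21]),R0*R.from_rotvec((R0.inv()*G).as_rotvec()/2)),'pre',rel(pre,G),'pre hi',rel(pre+[0,.02,.06],G))
E
python3 c.py
```

```text
[-0.813  0.067  0.472  1.785 -0.032  1.292 -0.225] [0.505 0.164 0.217] [[-0.107, 0.994, 0.005], [0.994, 0.107, 0.002], [0.002, 0.005, -1.0]]
half (array([0.575, 0.028, 0.049]), array([ 0.017, -0.306,  0.023])) pre (array([0.805, 0.06 , 0.796]), array([ 0.035, -0.611,  0.045])) pre hi (array([0.938, 0.076, 0.396]), array([ 0.035, -0.611,  0.045]))
```

>>> {"method": "carry_out", "body": {
  "plan": "0.2 0 0 0.003 -0.06 0.005 87;0.4 0.01 0.02 0.006 -0.13 0.01 87;0.57 0.03 0.05 0.01 -0.2 0.015 87;0.7 0.04 0.1 0.014 -0.27 0.02 87;0.85 0.05 0.2 0.02 -0.34 0.025 87;0.93 0.07 0.3 0.024 -0.41 0.03 87;0.94 0.075 0.38 0.028 -0.48 0.035 87;0.94 0.075 0.4 0.032 -0.55 0.04 87;0.94 0.075 0.4 0.035 -0.61 0.045 87;0.88 0.065 0.6 0.035 -0.61 0.045 87;0.805 0.06 0.795 0.035 -0.61 0.045 87;0.805 0.06 0.795 0.035 -0.61 0.045 87"
}}

```text
time: 20.3
tool_pos: [0.4959, 0.2809, 0.0879]
orientation: [1.451, 1.466, -1.042]
contact_force: [-0.5, -1.1, 0.6]
opening: 0.0872
grip_force: 0.0
```

```bash
python3 bk.py|grep -v ball; sed -i "s/\.501,.161,.05/.5015,.162,.05/" a.py; python3 a.py; python3 balls.py|grep "top.*0.02"; python3 -c "
from h import *
a=[cv2.resize(cloud('side')[0][130:230,160:260],None,fx=3.6,fy=3.6),cv2.resize(cloud('top')[0][190:290,160:260],None,fx=3.6,fy=3.6)]
cv2.imwrite('pics/p6.png',np.hstack(a))"
```

```text
beaker rim top 67 0.08314385947736436 ((0.5014336705207825, 0.16240371763706207), 0.03214210271835327)
beaker rim side 135 0.07815855630256419 ((0.5000202059745789, 0.16338999569416046), 0.0363553985953331)
[-1.162  0.996  0.387  1.255  0.451  1.889 -0.848] [0.498 0.283 0.093] [[-0.009, 1.0, -0.003], [0.338, 0.0, -0.941], [-0.941, -0.01, -0.338]]
grasp (array([-0.007,  0.029,  0.917]), array([-0.002,  0.002,  0.005]))
top [320.4 145.6] [ 67  20 167] tray xy 0.194 -0.061 z med/max 0.027 0.052
top [330.5 193.4] [ 8  8 49] tray xy 0.051 -0.032 z med/max 0.028 0.036
top [287.8 207.3] [ 8  8 45] tray xy 0.06 0.101 z med/max 0.029 0.036
top [312.4 228.6] [ 8  7 38] tray xy -0.024 0.059 z med/max 0.03 0.036
top [302.4 237.5] [ 8  8 48] tray xy -0.037 0.095 z med/max 0.029 0.036
```

View pics/p6.png

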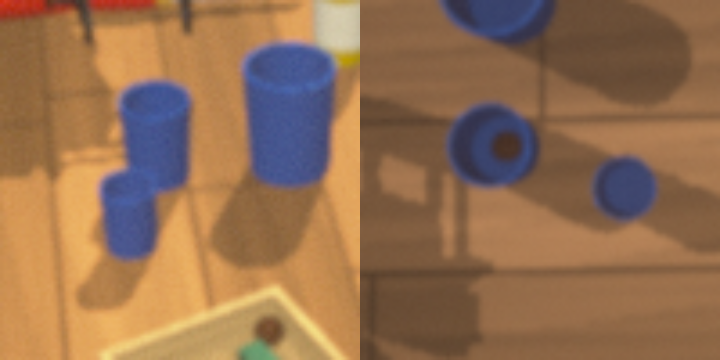

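The ball sits in the beaker (crop 508,146) and the other four are in the tray. I'll grip the beaker again.

>>> {"method": "carry_out", "body": {
  "plan": "0 0.01 0.2 0 0 0 87;-0.005 0.03 0.45 0 0 0.005 87;-0.007 0.03 0.7 0 0 0.005 87;-0.007 0.03 0.91 0 0 0.005 87;-0.007 0.03 0.91 0 0 0.005 87;-0.007 0.03 0.91 0 0 0.005 50;-0.007 0.03 0.91 0 0 0.005 50;-0.007 0.03 0.91 0 0 0.005 50;-0.007 0.03 0.91 0 0 0.005 50;-0.007 0.03 0.91 0 0 0.005 50;-0.007 0.03 0.91 0 0 0.005 50"
}}

```text
time: 21.7
tool_pos: [0.502, 0.1553, 0.047]
orientation: [1.462, 1.458, -1.025]
contact_force: [0.9, 1.0, 1.6]
opening: 0.0613
grip_force: 29.9
```

>>> {"method": "carry_out", "body": {
  "plan": "-0.06 0 -0.02 0 0 0 50;-0.2 0 -0.07 0 0 0 50;-0.4 0 -0.15 0 0 0 50;-0.6 0 -0.22 0 0 0 50;-0.75 0 -0.28 0 0 0 50;-0.8 0 -0.3 0 0 0 50;-0.8 0 -0.3 0 0 0 50"
}}

```text
time: 22.4
tool_pos: [0.5019, 0.1565, 0.1757]
orientation: [1.465, 1.458, -1.024]
contact_force: [0.2, 0.9, -1.2]
opening: 0.0614
grip_force: 29.9
```

```bash
cat > p3.py <<'E'
from tr import *
print(s['opening'],s['grip_force'])
G=frame(-.94*Y+np.array([0,0,-.342]),X);z=G.as_matrix()[:,2];R0=R.from_rotvec(s['orientation'])
for h in(.165,.138):
  mid=C-.03*X+.058*Y+np.array([0,0,h])+.009*z;print(h,rel(mid,G))
mid=C-.03*X+.058*Y+np.array([0,0,.165])+.009*z
print('half',rel((mid+s['tool_pos'])/2,R0*R.from_rotvec((R0.inv()*G).as_rotvec()/2)))
E
python3 p3.py
```

```text
[-1.147  0.737  0.463  1.549  0.566  1.781 -0.797] [0.502 0.156 0.176] [[0.003, 1.0, -0.002], [0.342, -0.003, -0.94], [-0.94, 0.002, -0.342]]
0.061412779227584986 29.926982376222924
0.165 (array([-0.682, -0.012,  2.143]), array([-0.174,  0.   , -0.064]))
0.138 (array([-0.513, -0.012,  2.204]), array([-0.174,  0.   , -0.064]))
half (array([-0.341, -0.006,  1.071]), array([-0.087,  0.   , -0.032]))
```

>>> {"method": "carry_out", "body": {
  "plan": "-0.05 0 0.1 -0.01 0 0 50;-0.12 0 0.3 -0.03 0 -0.01 50;-0.19 0 0.55 -0.05 0 -0.02 50;-0.27 0 0.8 -0.07 0 -0.03 50;-0.32 0 0.95 -0.087 0 -0.03 50;-0.33 0 1 -0.087 0 -0.03 50;-0.33 0 1 -0.087 0 -0.03 50"
}}

```text
time: 23.1
tool_pos: [0.5004, -0.0026, 0.1698]
orientation: [1.302, 1.558, -0.914]
contact_force: [-0.4, 1.1, -0.8]
opening: 0.0611
grip_force: 29.9
```

```bash
python3 p3.py
```

```text
[-1.143  0.501  0.526  1.967  0.813  1.474 -0.828] [ 0.5   -0.003  0.17 ] [[-0.059, 0.984, 0.168], [0.334, 0.178, -0.926], [-0.941, 0.001, -0.339]]
0.0611298704766207 29.926110609546956
0.165 (array([-0.346, -0.22 ,  1.115]), array([-0.089,  0.002, -0.033]))
0.138 (array([-0.177, -0.22 ,  1.176]), array([-0.089,  0.002, -0.033]))
half (array([-0.173, -0.11 ,  0.557]), array([-0.044,  0.001, -0.016]))
```

>>> {"method": "carry_out", "body": {
  "plan": "-0.04 -0.03 0.12 -0.01 0 0 50;-0.12 -0.08 0.37 -0.03 0 -0.01 50;-0.2 -0.13 0.62 -0.05 0 -0.02 50;-0.28 -0.17 0.85 -0.07 0 -0.03 50;-0.31 -0.2 0.96 -0.085 0 -0.033 50;-0.32 -0.21 1 -0.089 0.002 -0.033 50;-0.32 -0.21 1 -0.089 0.002 -0.033 50"
}}

```text
time: 23.8
tool_pos: [0.4992, -0.1614, 0.1648]
orientation: [1.134, 1.654, -0.79]
contact_force: [-0.4, 1.2, -1.0]
opening: 0.0613
grip_force: 29.9
```

```bash
python3 p3.py; python3 -c "
from tr import *
G=frame(-.94*Y+np.array([0,0,-.342]),X);z=G.as_matrix()[:,2]
mid=C-.03*X+.058*Y+np.array([0,0,.138])+.009*z
for a in(-45,-70,-85,-105):print(a,rel(mid,G*R.from_rotvec([0,0,np.radians(a)])))"
```

```text
[-1.071  0.272  0.659  2.31   1.209  1.191 -0.894] [ 0.499 -0.161  0.165] [[-0.122, 0.932, 0.341], [0.321, 0.362, -0.875], [-0.939, 0.002, -0.343]]
0.061311474680755255 29.926347970420526
0.165 (array([-0.023, -0.046,  0.118]), array([ 0.002, -0.001, -0.001]))
0.138 (array([ 0.146, -0.047,  0.18 ]), array([ 0.002, -0.001, -0.001]))
half (array([-0.011, -0.023,  0.059]), array([ 0.001, -0.   , -0.   ]))
[-1.071  0.272  0.659  2.31   1.209  1.191 -0.894] [ 0.499 -0.161  0.165] [[-0.122, 0.932, 0.341], [0.321, 0.362, -0.875], [-0.939, 0.002, -0.343]]
-45 (array([ 0.146, -0.047,  0.18 ]), array([ 0.002, -0.   , -0.393]))
-70 (array([ 0.146, -0.047,  0.18 ]), array([ 0.002,  0.   , -0.612]))
-85 (array([ 0.146, -0.047,  0.18 ]), array([ 0.002,  0.001, -0.742]))
-105 (array([ 0.146, -0.047,  0.18 ]), array([ 0.002,  0.001, -0.917]))
```

>>> {"method": "carry_out", "body": {
  "plan": "0 -0.02 0.06 0 0 -0.05 50;0.05 -0.04 0.12 0 0 -0.11 50;0.1 -0.047 0.17 0 0 -0.17 50;0.14 -0.047 0.18 0 0 -0.23 50;0.146 -0.047 0.18 0 0 -0.29 50;0.146 -0.047 0.18 0 0 -0.35 50;0.146 -0.047 0.18 0 0 -0.41 50;0.146 -0.047 0.18 0 0 -0.47 50;0.146 -0.047 0.18 0 0 -0.53 50;0.146 -0.047 0.18 0 0 -0.59 50;0.146 -0.047 0.18 0 0 -0.65 50;0.146 -0.047 0.18 0 0 -0.68 50"
}}

```text
time: 25.0
tool_pos: [0.5011, -0.1783, 0.135]
orientation: [-0.193, 2.326, -1.563]
contact_force: [0.4, -0.2, -1.5]
opening: 0.0613
grip_force: 29.9
```

>>> {"method": "carry_out", "body": {
  "plan": "0 0 0 0 0 -0.01 50;0 0 0 0 0 -0.02 50;0 0 0 0 0 -0.03 50;0 0 0 0 0 -0.04 50;0 0 0 0 0 -0.05 50;0 0 0 0 0 -0.06 50;0 0 0 0 0 -0.07 50;0 0 0 0 0 -0.08 50;0 0 0 0 0 -0.09 50;0 0 0 0 0 -0.1 50;0 0 0 0 0 -0.11 50;0 0 0 0 0 -0.12 50"
}}

```text
time: 26.2
tool_pos: [0.4986, -0.1813, 0.1349]
orientation: [-0.483, 2.377, -1.672]
contact_force: [0.3, -0.2, -0.9]
opening: 0.0613
grip_force: 29.9
```

>>> {"method": "carry_out", "body": {
  "plan": "0 0 0 0 0 -0.01 50;0 0 0 0 0 -0.02 50;0 0 0 0 0 -0.03 50;0 0 0 0 0 -0.04 50;0 0 0 0 0 -0.05 50;0 0 0 0 0 -0.06 50;0 0 0 0 0 -0.07 50;0 0 0 0 0 -0.08 50;0 0 0 0 0 -0.09 50;0 0 0 0 0 -0.1 50;0 0 0 0 0 -0.11 50;0 0 0 0 0 -0.12 50"
}}

```text
time: 27.4
tool_pos: [0.4986, -0.1813, 0.1349]
orientation: [-0.796, 2.399, -1.766]
contact_force: [-0.2, 0.2, -0.4]
opening: 0.0613
grip_force: 29.9
```

```bash
python3 p2.py; python3 balls.py|egrep " (-0|0)\.0[0-9]*$"; python3 -c "
from h import *
a=[cv2.resize(cloud('side')[0][110:300,140:330],None,fx=2,fy=2),cv2.resize(cloud('top')[0][150:340,200:400],None,fx=2,fy=2)]
cv2.imwrite('pics/p7.png',np.hstack(a))"
```

```text
[-0.952  0.332  0.578  2.329  1.258  1.136  0.868] [ 0.499 -0.181  0.135] [[-0.865, -0.368, 0.341], [-0.435, 0.211, -0.875], [0.25, -0.906, -0.343]]
mid in tray -0.03085160895702387 0.057584960813747386 0.13794260989964063
-60 (array([-0.051, -0.087, -0.042]), array([0.001, 0.002, 0.397]))
-90 (array([-0.051, -0.087, -0.042]), array([0.   , 0.002, 0.135]))
-112 (array([-0.051, -0.087, -0.042]), array([ 0.   ,  0.002, -0.057]))
-125 (array([-0.051, -0.087, -0.042]), array([-0.   ,  0.002, -0.17 ]))
top [382.8  97.5] [ 16  24 157] tray xy 0.248 -0.283 z med/max 0.064 0.098
top [393. 118.] [ 9 15 97] tray xy 0.189 -0.295 z med/max 0.043 0.064
top [321.6 145.9] [ 67  20 157] tray xy 0.193 -0.066 z med/max 0.026 0.051
top [268.6 144.8] [ 37   5 143] tray xy 0.252 0.083 z med/max 0.05 0.061
top [330.5 193.4] [ 8  8 49] tray xy 0.051 -0.032 z med/max 0.029 0.035
top [287.8 207.3] [ 8  8 46] tray xy 0.061 0.101 z med/max 0.029 0.036
side [205.7 235.9] [ 6  4 15] tray xy -0.041 0.083 z med/max 0.026 0.03
side [216.1 242. ] [ 5  5 15] tray xy -0.028 0.048 z med/max 0.025 0.03
side [358.1 291.2] [ 8 10 26] tray xy 0.173 -0.296 z med/max 0.044 0.055
```

View pics/p7.png

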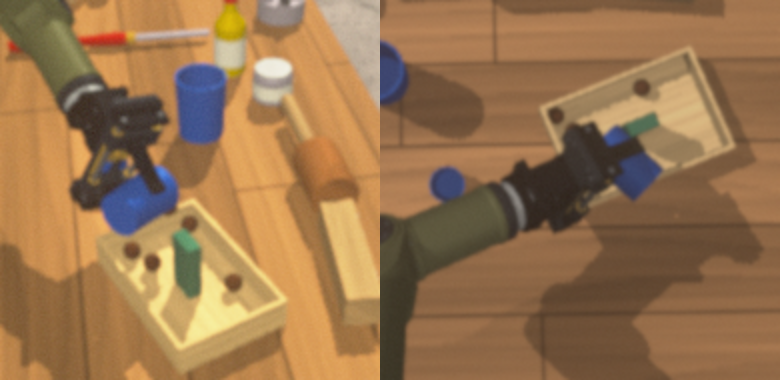

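Four balls show in the tray; the fifth is probably still in the beaker, at a tilt of about 96°. I'll tip further, slowly.

>>> {"method": "carry_out", "body": {
  "plan": "0 0 0 0 0 -0.01 50;0 0 0 0 0 -0.02 50;0 0 0 0 0 -0.03 50;0 0 0 0 0 -0.04 50;0 0 0 0 0 -0.05 50;0 0 0 0 0 -0.06 50;0 0 0 0 0 -0.07 50;0 0 0 0 0 -0.08 50;0 0 0 0 0 -0.08 50;0 0 0 0 0 -0.08 50;0 0 0 0 0 -0.08 50;0 0 0 0 0 -0.08 50"
}}

```text
time: 28.8
tool_pos: [0.4986, -0.1812, 0.1348]
orientation: [0.991, -2.348, 1.782]
contact_force: [1.2, 0.7, -0.4]
opening: 0.061
grip_force: 29.9
```

```bash
python3 balls.py|egrep "xy -?0\.[01].*-?0\.[01][0-9]* z.* (-0|0)\.[01][0-9]*$"
```

```text
top [320.8 145.8] [ 67  20 156] tray xy 0.194 -0.063 z med/max 0.026 0.05
top [330.5 193.4] [ 8  8 50] tray xy 0.051 -0.032 z med/max 0.028 0.036
top [287.7 207.2] [ 8  8 45] tray xy 0.061 0.101 z med/max 0.03 0.036
top [322.5 222. ] [16 10 82] tray xy -0.016 0.048 z med/max 0.175 0.187
top [310.1 243.3] [10  7 15] tray xy -0.056 0.092 z med/max 0.118 0.184
side [235.5 222.4] [ 4  5 10] tray xy 0.058 0.092 z med/max 0.026 0.029
side [205.6 236.1] [ 6  3 14] tray xy -0.042 0.085 z med/max 0.024 0.029
side [215.9 241.9] [ 5  5 16] tray xy -0.028 0.048 z med/max 0.026 0.031
```

>>> {"method": "carry_out", "body": {
  "plan": "0 0 0 0 0 -0.02 50;0 0 0 0 0 -0.04 50;0 0 0 0 0 -0.06 50;0 0 0 0 0 -0.08 50;0 0 0 0 0 -0.1 50;0 0 0 0 0 -0.12 50;0 0 0 0 0 -0.14 50;0 0 0 0 0 -0.16 50;0 0 0 0 0 -0.16 50;0 0 0 0 0 -0.16 50"
}}

```text
time: 29.9
tool_pos: [0.4985, -0.1813, 0.1348]
orientation: [1.279, -2.046, 1.658]
contact_force: [0.2, -0.1, -1.2]
opening: 0.0611
grip_force: 29.9
```

```bash
python3 balls.py|egrep "xy -?0\.[01].*-?0\.[01][0-9]* z.* (-0|0)\.[01][0-9]*$"
```

```text
top [320.9 145.8] [ 67  20 151] tray xy 0.194 -0.063 z med/max 0.026 0.054
top [330.5 193.4] [ 8  8 50] tray xy 0.051 -0.032 z med/max 0.029 0.036
top [318.2 219.9] [ 20  11 100] tray xy -0.007 0.056 z med/max 0.174 0.193
top [284.7 223.1] [ 7  8 23] tray xy 0.017 0.14 z med/max 0.196 0.199
side [235.4 222.8] [ 5  4 11] tray xy 0.059 0.092 z med/max 0.022 0.03
side [205.8 236.3] [ 6  4 15] tray xy -0.042 0.084 z med/max 0.023 0.028
side [216.  242.1] [ 5  3 11] tray xy -0.029 0.046 z med/max 0.026 0.029
```

>>> {"method": "carry_out", "body": {
  "plan": "0 0 0 0 0 0.07 50;0 0 0 0 0 0.14 50;0 0 0 0 0 0.21 50;0 0 0 0 0 0.28 50;0 0 0 0 0 0.35 50;0 0 0 0 0 0.42 50;0 0 0 0 0 0.49 50;0 0 0 0 0 0.56 50;0 0 0 0 0 0.63 50;0 0 0 0 0 0.7 50;0 0 0 0 0 0.77 50;0 0 0 0 0 0.84 50"
}}

```text
time: 31.2
tool_pos: [0.4986, -0.1812, 0.1349]
orientation: [0.594, 2.038, -1.178]
contact_force: [0.2, -0.3, -1.2]
opening: 0.0614
grip_force: 29.9
```

```bash
cat > g.py <<'E'
from st import *
G=frame((0,-.94,-.342),(1,0,0))
pl=np.array([.5015,.1547,.0468])
R0=R.from_rotvec(s['orientation'])
print('high',rel(pl+[0,0,.13],G),'mid',rel((pl+[0,0,.15]+s['tool_pos'])/2,R0*R.from_rotvec((R0.inv()*G).as_rotvec()/2)),'place',rel(pl,G))
E
python3 g.py;python3 balls.py|egrep "xy -?0\.[01].*-?0\.[01][0-9]* z.* (-0|0)\.[01][0-9]*$"
```

```text
[-1.004  0.344  0.634  2.331  1.246  1.117 -0.335] [ 0.499 -0.181  0.135] [[-0.651, 0.678, 0.341], [0.043, 0.482, -0.875], [-0.758, -0.555, -0.343]]
high (array([-0.128,  0.937, -2.049]), array([0.17 , 0.055, 0.376])) mid (array([-0.114,  0.431, -1.048]), array([0.085, 0.028, 0.188])) place (array([ 0.529,  1.418, -1.752]), array([0.17 , 0.055, 0.376]))
top [320.1 145.7] [ 67  20 151] tray xy 0.196 -0.059 z med/max 0.026 0.05
top [330.6 193.3] [ 8  8 49] tray xy 0.051 -0.032 z med/max 0.029 0.034
top [301.4 237.5] [ 6  8 25] tray xy -0.036 0.098 z med/max 0.029 0.035
top [325.1 240.2] [17 15 84] tray xy -0.061 0.061 z med/max 0.17 0.198
side [221.  187.5] [ 23  19 139] tray xy 0.038 0.12 z med/max 0.144 0.17
side [234.6 222.7] [ 6  5 15] tray xy 0.056 0.092 z med/max 0.025 0.029
side [205.8 234.9] [ 6  7 28] tray xy -0.039 0.085 z med/max 0.027 0.034
side [215.7 241. ] [ 6  7 26] tray xy -0.028 0.051 z med/max 0.027 0.033
```

>>> {"method": "carry_out", "body": {
  "plan": "-0.1 0.08 -0.15 0.01 0 0.03 50;-0.12 0.16 -0.36 0.03 0.01 0.06 50;-0.12 0.25 -0.6 0.05 0.02 0.1 50;-0.12 0.34 -0.83 0.07 0.025 0.14 50;-0.11 0.41 -0.98 0.08 0.028 0.18 50;-0.11 0.43 -1 0.085 0.028 0.188 50;-0.11 0.43 -1 0.085 0.028 0.188 50"
}}

```text
time: 32.0
tool_pos: [0.5022, -0.0189, 0.1625]
orientation: [1.044, 1.784, -1.125]
contact_force: [0.0, -0.4, -0.9]
opening: 0.0618
grip_force: 29.9
```

```bash
python3 g.py;python3 balls.py|egrep "xy -?0\.[012].*-?0\.[012][0-9]* z.* (-0|0)\.[01][0-9]*$"
```

```text
[-1.133  0.519  0.533  1.993  0.839  1.448 -0.523] [ 0.502 -0.019  0.162] [[-0.369, 0.912, 0.176], [0.234, 0.275, -0.933], [-0.899, -0.303, -0.315]]
high (array([ 0.186,  0.285, -1.11 ]), array([0.085, 0.028, 0.193])) mid (array([ 0.033,  0.122, -0.576]), array([0.043, 0.014, 0.096])) place (array([ 0.966,  0.548, -0.837]), array([0.085, 0.028, 0.193]))
top [383.   97.9] [ 17  23 149] tray xy 0.247 -0.283 z med/max 0.064 0.096
top [393.1 118. ] [  9  16 102] tray xy 0.189 -0.295 z med/max 0.043 0.064
top [292. 135.] [1 9 9] tray xy 0.256 0.006 z med/max 0.039 0.05
top [322.8 146.6] [ 67  10 145] tray xy 0.19 -0.07 z med/max 0.024 0.052
top [268.3 145. ] [ 37   5 128] tray xy 0.252 0.084 z med/max 0.048 0.061
top [330.5 193.3] [ 8  8 44] tray xy 0.051 -0.032 z med/max 0.03 0.036
top [214.9 209.9] [ 8 29 38] tray xy 0.125 0.297 z med/max 0.164 0.194
top [290.8 210.5] [14 14 94] tray xy 0.047 0.097 z med/max 0.029 0.037
top [228.4 217.9] [4 3 8] tray xy 0.083 0.268 z med/max 0.189 0.197
top [229.8 222.6] [ 6  4 12] tray xy 0.073 0.27 z med/max 0.159 0.172
top [312.4 228.7] [ 7  7 36] tray xy -0.024 0.058 z med/max 0.029 0.036
top [302.3 237.4] [ 8  8 47] tray xy -0.037 0.095 z med/max 0.029 0.036
top [242.9 267.4] [ 7  4 16] tray xy -0.045 0.279 z med/max 0.19 0.199
side [170.  154.3] [10  9 38] tray xy -0.047 0.28 z med/max 0.192 0.199
side [235.8 222.5] [4 4 8] tray xy 0.061 0.091 z med/max 0.023 0.025
side [206.5 236.4] [ 5  5 11] tray xy -0.037 0.083 z med/max 0.024 0.027
side [216.  242.3] [ 5  3 10] tray xy -0.028 0.047 z med/max 0.025 0.027
side [358.  291.4] [ 6  9 27] tray xy 0.173 -0.296 z med/max 0.044 0.056
```

The double-sized blob at (290.8,210.5) is two touching balls, so all five are in the tray. Now the beaker goes back.

>>> {"method": "carry_out", "body": {
  "plan": "0.03 0.06 -0.25 0.02 0.005 0.04 50;0.07 0.13 -0.5 0.04 0.01 0.09 50;0.13 0.2 -0.75 0.06 0.02 0.14 50;0.18 0.28 -0.98 0.085 0.028 0.193 50;0.18 0.285 -1 0.085 0.028 0.193 50;0.18 0.285 -1 0.085 0.028 0.193 50"
}}

```text
time: 32.7
tool_pos: [0.5047, 0.1375, 0.1729]
orientation: [1.463, 1.459, -1.024]
contact_force: [0.2, -0.3, -0.5]
opening: 0.0615
grip_force: 29.9
```

```bash
python3 g.py
```

```text
[-1.175  0.737  0.525  1.584  0.556  1.736 -0.775] [0.505 0.138 0.173] [[0.002, 1.0, -0.001], [0.341, -0.002, -0.94], [-0.94, 0.001, -0.341]]
high (array([ 0.015, -0.022, -0.117]), array([-0.   ,  0.   , -0.001])) mid (array([-0.055, -0.011, -0.081]), array([-0.,  0., -0.])) place (array([ 0.829, -0.023,  0.179]), array([-0.   ,  0.   , -0.001]))
```

>>> {"method": "carry_out", "body": {
  "plan": "0.2 -0.01 0 0 0 0 50;0.45 -0.02 0.08 0 0 0 50;0.65 -0.02 0.13 0 0 0 50;0.75 -0.02 0.16 0 0 0 50;0.8 -0.023 0.175 0 0 0 50;0.83 -0.023 0.18 0 0 0 50;0.83 -0.023 0.18 0 0 0 50;0.83 -0.023 0.18 0 0 0 87;0.83 -0.023 0.18 0 0 0 87;0.83 -0.023 0.18 0 0 0 87;0.83 -0.023 0.18 0 0 0 87"
}}

```text
time: 33.8
tool_pos: [0.5017, 0.1557, 0.047]
orientation: [1.464, 1.459, -1.021]
contact_force: [-0.2, 0.1, -0.4]
opening: 0.0834
grip_force: 0.0
```

>>> {"method": "carry_out", "body": {
  "plan": "0 0 -0.15 0 0 0 87;0 0 -0.4 0 0 0 87;0 0 -0.65 0 0 0 87;0 0 -0.9 0 0 0 87;-0.3 0 -0.9 0 0 0 87;-0.6 0 -0.9 0 0 0 87;-0.6 0 -0.9 0 0 0 87"
}}

```text
time: 34.5
tool_pos: [0.5035, 0.2504, 0.1836]
orientation: [1.471, 1.453, -1.015]
contact_force: [-0.5, -1.4, 0.7]
opening: 0.0871
grip_force: 0.0
```

```bash
python3 bk.py|grep -v ball; python3 balls.py|egrep "top.*0\.0[0-9]*$"
cat > t.py <<'E'
from st import *
for n in('top','side'):
    im,d,p=cloud(n);h=cv2.cvtColor(im,cv2.COLOR_BGR2HSV);C0=np.array([.545,-.216])
    r=np.hypot(p[...,0]-C0[0],p[...,1]-C0[1])
    q=p[(r<.04)&(p[...,2]>.075)&(p[...,2]<.11)]
    if len(q)>4: print(n,'grip',len(q),q[:,2].max(),cv2.minAreaRect(q[:,:2].astype(np.float32)))
    g=(p[...,2]>.036)&(p[...,2]<.055)&(h[...,0]>12)&(h[...,0]<32)&(r<.17)
    print(n,'tray',cv2.minAreaRect(p[g][:,:2].astype(np.float32)))
E
python3 t.py
```

```text
beaker rim top 48 0.08347377775939813 ((0.5026254653930664, 0.1616516411304474), 0.03162865713238716)
beaker rim side 139 0.07746741854332961 ((0.4987941384315491, 0.16040214896202087), 0.03681899607181549)
top [393.2 118. ] [10 16 98] tray xy 0.189 -0.295 z med/max 0.044 0.062
top [320.9 145.7] [ 67  20 172] tray xy 0.194 -0.062 z med/max 0.026 0.052
top [268.1 144.6] [ 37   6 157] tray xy 0.254 0.085 z med/max 0.051 0.063
top [330.5 193.4] [ 8  8 50] tray xy 0.051 -0.032 z med/max 0.029 0.037
top [290.8 210.5] [ 14  14 101] tray xy 0.047 0.096 z med/max 0.029 0.035
top [312.3 228.6] [ 8  7 39] tray xy -0.024 0.059 z med/max 0.029 0.038
top [302.2 237.4] [ 8  8 46] tray xy -0.036 0.096 z med/max 0.029 0.034
[-1.201  0.862  0.476  1.334  0.488  1.903 -0.766] [0.501 0.252 0.176] [[0.002, 1.0, -0.001], [0.342, -0.001, -0.94], [-0.94, 0.001, -0.342]]
top grip 136 0.10038984471232748 ((0.5463908910751343, -0.21439293026924133), (0.02160644344985485, 0.045729707926511765), 20.802122116088867)
top tray ((0.5466839671134949, -0.21505743265151978), (0.16005469858646393, 0.24118191003799438), 21.078582763671875)
side grip 158 0.0991201384709055 ((0.5436570048332214, -0.21713820099830627), (0.02261183224618435, 0.04597519338130951), 21.192338943481445)
side tray ((0.5434914827346802, -0.21600933372974396), (0.16248156130313873, 0.2442488968372345), 21.2020320892334)
```

The beaker stands free and all five balls are in the tray. Next is the tray grip at (0.545,-0.216), yaw 21°.

```bash
cat > u.py <<'E'
from tr import *
D=frame((0,0,-1),X);R0=R.from_rotvec(s['orientation'])
T=np.array([.545,-.216,.2])
print('via',rel([.5,.13,.23],R0*R.from_rotvec((R0.inv()*D).as_rotvec()/2)),'via2',rel([.52,.0,.22],D),'above',rel(T,D),'grasp',rel([.545,-.216,.065],D))
E
python3 u.py
```

```text
[-1.201  0.863  0.476  1.334  0.489  1.903 -0.766] [0.501 0.252 0.176] [[0.001, 1.0, -0.001], [0.341, -0.001, -0.94], [-0.94, 0.001, -0.341]]
via (array([-0.615, -0.004,  0.641]), array([-0.056,  0.302, -0.081])) via2 (array([-0.848,  0.13 ,  1.478]), array([-0.112,  0.604, -0.161])) above (array([-1.213,  0.298,  2.877]), array([-0.112,  0.604, -0.161])) grasp (array([-0.367,  0.297,  3.184]), array([-0.112,  0.604, -0.161]))
```

>>> {"method": "carry_out", "body": {
  "plan": "-0.25 0 0.05 -0.01 0.06 -0.015 87;-0.45 0 0.2 -0.02 0.12 -0.03 87;-0.6 0 0.4 -0.035 0.18 -0.05 87;-0.61 0 0.6 -0.045 0.24 -0.065 87;-0.615 0 0.64 -0.056 0.302 -0.081 87;-0.65 0.03 0.8 -0.067 0.36 -0.097 87;-0.7 0.06 0.9 -0.08 0.42 -0.113 87;-0.73 0.08 1 -0.09 0.48 -0.13 87;-0.73 0.08 1 -0.1 0.54 -0.145 87;-0.73 0.08 1 -0.112 0.604 -0.161 87;-0.73 0.08 1 -0.112 0.604 -0.161 87"
}}

```text
time: 35.9
tool_pos: [0.5136, 0.0678, 0.2294]
orientation: [1.791, 2.58, 0.003]
contact_force: [-0.3, -1.4, -0.0]
opening: 0.0872
grip_force: 0.0
```

```bash
python3 u.py
```

```text
[-0.808  0.028  0.643  1.799 -0.018  1.318  0.196] [0.514 0.068 0.229] [[-0.35, 0.937, 0.002], [0.937, 0.35, 0.001], [0.0, 0.003, -1.0]]
via (array([ 0.42 ,  0.06 , -0.004]), array([ 0.001, -0.   , -0.003])) via2 (array([-0.439, -0.118,  0.062]), array([ 0.001, -0.   , -0.005])) above (array([-1.846, -0.466,  0.195]), array([ 0.001, -0.   , -0.005])) grasp (array([-1.846, -0.468,  1.095]), array([ 0.001, -0.   , -0.005]))
```

>>> {"method": "carry_out", "body": {
  "plan": "-0.25 -0.06 0 0 0 0 87;-0.55 -0.13 0.02 0 0 0 87;-0.85 -0.22 0.05 0 0 -0.003 87;-1 -0.25 0.1 0 0 -0.005 87;-1 -0.25 0.1 0 0 -0.005 60"
}}

```text
time: 36.4
tool_pos: [0.5307, -0.0832, 0.2122]
orientation: [1.772, 2.593, -0.008]
contact_force: [-0.3, 0.1, -0.5]
opening: 0.0838
grip_force: 0.0
```

```bash
python3 u.py
```

```text
[-0.63   0.103  0.788  1.781 -0.071  1.291  0.547] [ 0.531 -0.083  0.212] [[-0.363, 0.932, -0.002], [0.932, 0.363, -0.004], [-0.003, -0.004, -1.0]]
via (array([ 1.398,  0.325, -0.124]), array([-0.001,  0.001,  0.001])) via2 (array([ 0.543,  0.135, -0.054]), array([-0.002,  0.002,  0.002])) above (array([-0.859, -0.233,  0.085]), array([-0.002,  0.002,  0.002])) grasp (array([-0.856, -0.229,  0.985]), array([-0.002,  0.002,  0.002]))
```

>>> {"method": "carry_out", "body": {
  "plan": "-0.25 -0.07 0.02 0 0 0 60;-0.5 -0.14 0.04 0 0 0 60;-0.75 -0.2 0.07 0 0 0.002 60;-0.86 -0.23 0.085 0 0 0.002 60;-0.86 -0.23 0.085 0 0 0.002 60;-0.86 -0.23 0.085 0 0 0.002 60"
}}

```text
time: 37.0
tool_pos: [0.5476, -0.2101, 0.2]
orientation: [-1.767, -2.596, -0.0]
contact_force: [-0.1, 0.8, 0.6]
opening: 0.0602
grip_force: 0.0
```

```bash
python3 u.py
```

```text
[-0.409  0.267  0.865  1.682 -0.211  1.291  0.873] [ 0.548 -0.21   0.2  ] [[-0.367, 0.93, -0.001], [0.93, 0.367, 0.001], [0.001, -0.001, -1.0]]
via (array([ 2.226,  0.536, -0.197]), array([-0.   , -0.   ,  0.002])) via2 (array([ 1.371,  0.342, -0.132]), array([-0.   , -0.001,  0.003])) above (array([-0.03, -0.03, -0.  ]), array([-0.   , -0.001,  0.003])) grasp (array([-0.031, -0.03 ,  0.9  ]), array([-0.   , -0.001,  0.003]))
```

>>> {"method": "carry_out", "body": {
  "plan": "-0.02 -0.02 0.2 0 0 0 60;-0.03 -0.03 0.45 0 0 0.003 60;-0.03 -0.03 0.7 0 0 0.003 60;-0.03 -0.03 0.85 0 0 0.003 60;-0.03 -0.03 0.9 0 0 0.003 60;-0.03 -0.03 0.9 0 0 0.003 60;-0.03 -0.03 0.9 0 0 0.003 10;-0.03 -0.03 0.9 0 0 0.003 10;-0.03 -0.03 0.9 0 0 0.003 10;-0.03 -0.03 0.9 0 0 0.003 10;-0.03 -0.03 0.9 0 0 0.003 10;-0.03 -0.03 0.9 0 0 0.003 10"
}}

```text
time: 38.2
tool_pos: [0.5456, -0.2184, 0.0664]
orientation: [1.778, 2.588, 0.004]
contact_force: [2.5, 0.7, 0.6]
opening: 0.0217
grip_force: 30.0
```

Gripped (21.7 mm). I'll lift 10 cm gently.

>>> {"method": "carry_out", "body": {
  "plan": "0 0 -0.01 0 0 0 10;0 0 -0.04 0 0 0 10;0 0 -0.1 0 0 0 10;0 0 -0.18 0 0 0 10;0 0 -0.27 0 0 0 10;0 0 -0.36 0 0 0 10;0 0 -0.45 0 0 0 10;0 0 -0.54 0 0 0 10;0 0 -0.61 0 0 0 10;0 0 -0.65 0 0 0 10;0 0 -0.67 0 0 0 10;0 0 -0.67 0 0 0 10"
}}

```text
time: 39.4
tool_pos: [0.5447, -0.2186, 0.1666]
orientation: [1.778, 2.589, 0.003]
contact_force: [0.7, -0.5, -4.7]
opening: 0.0218
grip_force: 30.0
```

>>> {"method": "carry_out", "body": {
  "plan": "0 0 0 0 0 0 10;0 0 0 0 0 0 10;0 0 0 0 0 0 10;0 0 0 0 0 0 10;0 0 0 0 0 0 10;0 0 0 0 0 0 10;0 0 0 0 0 0 10;0 0 0 0 0 0 10"
}}

```text
time: 40.2
tool_pos: [0.5446, -0.2186, 0.1665]
orientation: [1.778, 2.589, 0.003]
contact_force: [0.4, 0.2, -4.2]
opening: 0.022
grip_force: 30.0
```

```bash
python3 - <<'E'
from tr import *
print(s['dq'].round(3),s['contact_force'].round(2),s['opening'],s['grip_force'])
for n in('top','side'):
    im,d,p=cloud(n);h=cv2.cvtColor(im,cv2.COLOR_BGR2HSV);q=p-C
    g=(p[...,2]>.128)&(p[...,2]<.165)&(h[...,0]>12)&(h[...,0]<32)&(abs(q@X)<.1)&(abs(q@Y)<.14)
    a=q[g];A=np.c_[a@X,a@Y,np.ones(len(a))];r=a[:,2]>.138
    print(n,len(a),'slope',np.linalg.lstsq(A[r],a[r,2],rcond=None)[0])
    m=cv2.inRange(h,(0,60,15),(22,255,110));m[(abs(q@X)>.09)|(abs(q@Y)>.13)|(p[...,2]<.1)|(p[...,2]>.15)]=0
    k,l,st,c=cv2.connectedComponentsWithStats(m)
    for i in range(1,k):
        if st[i,4]>7: b=q[l==i];print(n,c[i].round(),st[i,4],np.median(b@X).round(3),np.median(b@Y).round(3),np.median(b[:,2]).round(3))
E
python3 bk.py|grep -v ball
```

```text
[-0.387  0.298  0.864  1.725 -0.241  1.228  0.903] [ 0.545 -0.219  0.166] [[-0.359, 0.933, 0.002], [0.933, 0.359, 0.001], [0.0, 0.002, -1.0]]
[-0.002 -0.    -0.001  0.001  0.002  0.     0.001] [ 0.35  0.21 -4.19] 0.021972320092142273 29.993555727414787
top 475 slope [-0.00170944 -0.00415963  0.14536656]
top [337. 188.] 31 0.053 -0.03 0.13
top [294. 208.] 120 0.045 0.097 0.129
top [318. 228.] 53 -0.026 0.058 0.13
top [307. 238.] 57 -0.039 0.096 0.129
side 1198 slope [-0.00070215  0.00243452  0.14395054]
side [203. 209.] 12 -0.043 0.086 0.122
side [213. 214.] 21 -0.03 0.049 0.125
beaker rim top 63 0.08201925227312445 ((0.5025978088378906, 0.1611519753932953), 0.0315803624689579)
beaker rim side 88 0.07719413326940033 ((0.5008463263511658, 0.16195805370807648), 0.03586996719241142)
```

The tray is level, still and 10 cm up, with five balls in it, and the beaker is upright. I'll hand the job in.

```bash
python3 -c "
from rig import ctrl
print(ctrl.close_job())"
```

```text
the job is handed in; nothing more can be done
None
```

I handed the job in with the tray held by its grip, level, still and about 10 cm up with all five balls in it, and the beaker upright and free; one ball bounced out on the first pour, so I picked it up and poured it again from the beaker, and the hand-in returned no verdict.

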